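# Check bottle caps on a thread gauge and box the good ones

## Task

Lift the clear lid of the storage box gently back onto its stop, then screw the blue caps one at a time onto the threaded gauge as far as each will turn, working along the row from the cap nearest the gauge to the farthest. Unscrew each again: put those that turned fully home in the storage box and those that stopped short in the open steel tray, each lying flat on the floor, open side down, well inside. When every cap has been sorted, lower the lid gently until it is shut, and leave the glassware and the yellow tip box where they stand.

Things in the scene. Friction and masses are not known exactly. Their poses are not given: they have to be found in the camera images.
- vial: Bystander, not always there: small amber glass vial with a black top, 36 mm across, 60 mm tall; origin at the centre of its underside.
- gauge_top (a point): Centre of the flat top of the fixed steel thread gauge, an upright post, 75 mm above the bench; z up. Its three-start right-hand thread is 40 mm across, lead 27 mm: a cap sinks 4.3 mm per radian turned clockwise seen from above. The three ridges begin 4 mm below the top, 120 degrees apart, one at this point's +x axis, and run down clockwise.
- gauge_collar (a point): Centre of the top of the gauge's smooth collar, 48 mm across, 25 mm below the post's top. A sound cap turns on until its centre is 9 mm below the post's top (rim 3 mm above the collar). A faulty one stops dead with its centre 4.5 mm below the post's top (rim 7.5 mm above the collar).
- gauge: The whole gauge; origin on the bench under the post's axis; foot 80 mm across, 12 mm thick. A cap set on squarely rests with its lugs on the ridges, its centre 0 to 9 mm above the post's top (0 when a lug is just anticlockwise of a ridge's beginning). Turning clockwise it catches within 120 degrees. To take it off, turn back anticlockwise by as much, then lift.
- box: Fixed white storage box, 160 (x) by 240 (y) by 42 mm high, walls 5 mm, inner floor 5 mm above the bench; origin under its centre, z up, +x towards its hinge side (away from the robot).
- lid (a joint): Clear hinged lid of the box, 160 mm long from hinge to front edge: 0 rad shut on the rim, 1.85 rad open against its stop, leaning back past upright. The hinge is stiff: the lid stays where it is left (about 3 N at the handle moves it).
- lid_handle (a point): Middle of the lid's aluminium handle bar: 10 mm thick round bar, 90 mm long, parallel to the hinge, 40 mm beyond the lid's front edge in the lid's plane, so it can be pinched from above both shut (45 mm above the bench) and open (on top).
- lid_hinge (a point): Middle of the lid's hinge line, on the box's far rim, 40.5 mm above the bench; the line runs along the box's y axis. The handle bar is 200 mm from it.
- tray: Fixed open steel reject tray, 160 (x) by 220 (y) by 25 mm high, walls 4 mm, inner floor 4 mm above the bench; origin under its centre, z up.
- jar: Bystander: capped glass jar, 60 mm across, 85 mm tall; origin at the centre of its underside.
- tipbox: Bystander: yellow pipette-tip box, 90 by 120 by 57 mm; origin at the centre of its underside.
- beaker: Bystander: glass beaker, 70 mm across, 90 mm tall; origin at the centre of its underside.
- cap1_c (a point): Centre (half-way up, on the axis) of a loose blue ribbed screw cap, 52 mm across, 26 mm tall, 40 g, standing open side down; its z is up. Inside, 3.5 mm above the rim, are three lugs 120 degrees apart, one on its +x axis. Cap 1 or cap 2 is first in the row (nearest the gauge). All look alike; sound or faulty shows only on the gauge.
- cap2_c (a point): Centre (half-way up, on the axis) of a loose blue ribbed screw cap, 52 mm across, 26 mm tall, 40 g, standing open side down; its z is up. Inside, 3.5 mm above the rim, are three lugs 120 degrees apart, one on its +x axis. Cap 1 or cap 2 is first in the row (nearest the gauge). All look alike; sound or faulty shows only on the gauge.
- cap3_c (a point): Centre (half-way up, on the axis) of a loose blue ribbed screw cap, 52 mm across, 26 mm tall, 40 g, standing open side down; its z is up. Inside, 3.5 mm above the rim, are three lugs 120 degrees apart, one on its +x axis. Cap 3 or cap 4 is second in the row. All look alike; sound or faulty shows only on the gauge.
- cap4_c (a point): Centre (half-way up, on the axis) of a loose blue ribbed screw cap, 52 mm across, 26 mm tall, 40 g, standing open side down; its z is up. Inside, 3.5 mm above the rim, are three lugs 120 degrees apart, one on its +x axis. Cap 3 or cap 4 is second in the row. All look alike; sound or faulty shows only on the gauge.
- cap5_c (a point): Centre (half-way up, on the axis) of a loose blue ribbed screw cap, 52 mm across, 26 mm tall, 40 g, standing open side down; its z is up. Inside, 3.5 mm above the rim, are three lugs 120 degrees apart, one on its +x axis. Cap 5 or cap 6, or neither, is third and last in the row. All look alike; sound or faulty shows only on the gauge.
- cap6_c (a point): Centre (half-way up, on the axis) of a loose blue ribbed screw cap, 52 mm across, 26 mm tall, 40 g, standing open side down; its z is up. Inside, 3.5 mm above the rim, are three lugs 120 degrees apart, one on its +x axis. Cap 5 or cap 6, or neither, is third and last in the row. All look alike; sound or faulty shows only on the gauge.
Not all that is in view belongs to the job. What is shaped like the part that bears cap3_c but green or pink is not meant. What is shaped like the part that bears cap2_c but pink is not meant.

How it is judged:
On the way, in this order (a step that is already met when the one before it is completed fails the run):
1. the lid stands open on its stop (value of joint lid above 1.75 rad and velocity of joint lid below 0.2 rad/s), for 0.2 s.
2. the first cap of the row is turned on the gauge as far as it goes: fully home if sound, to its early stop if faulty (((z of cap1_c in the frame of gauge_top between -0.012 and -0.0076 m and horizontal distance between cap1_c and gauge_top below 0.004 m and angle between cap1_c's own z axis and vertical below 0.12 rad) or (z of cap2_c in the frame of gauge_top between -0.0075 and -0.0031 m and horizontal distance between cap2_c and gauge_top below 0.004 m and angle between cap2_c's own z axis and vertical below 0.12 rad))), for 0.2 s.
3. the second cap of the row is turned on the gauge as far as it goes: fully home if sound, to its early stop if faulty (((z of cap3_c in the frame of gauge_top between -0.0075 and -0.0031 m and horizontal distance between cap3_c and gauge_top below 0.004 m and angle between cap3_c's own z axis and vertical below 0.12 rad) or (z of cap4_c in the frame of gauge_top between -0.012 and -0.0076 m and horizontal distance between cap4_c and gauge_top below 0.004 m and angle between cap4_c's own z axis and vertical below 0.12 rad))), for 0.2 s.
4. the third cap of the row is turned on the gauge as far as it goes: fully home if sound, to its early stop if faulty (((z of cap5_c in the frame of gauge_top between -0.012 and -0.0076 m and horizontal distance between cap5_c and gauge_top below 0.004 m and angle between cap5_c's own z axis and vertical below 0.12 rad) or (z of cap6_c in the frame of gauge_top between -0.0075 and -0.0031 m and horizontal distance between cap6_c and gauge_top below 0.004 m and angle between cap6_c's own z axis and vertical below 0.12 rad))), for 0.2 s.
At the end, for the whole second after the job is handed in: Every sound cap lies flat (within 0.15 rad), open side down and at rest on the floor of the storage box, its centre within 55 mm (box x) and 95 mm (box y) of the middle; every faulty cap likewise in the tray, within 55 and 85 mm; the lid is shut (within 0.04 rad) (value of joint lid below 0.04 rad and x of cap1_c in the frame of box between -0.055 and 0.055 m and y of cap1_c in the frame of box between -0.095 and 0.095 m and z of each of cap1_c, cap4_c, cap5_c in the frame of box below 0.022 m and angle between each of cap1_c, cap2_c, cap3_c, cap4_c, cap5_c, cap6_c's own z axis and vertical below 0.15 rad and linear speed of each of cap1, cap2, cap3, cap4, cap5, cap6 below 0.02 m/s and x of cap2_c in the frame of tray between -0.055 and 0.055 m and y of cap2_c in the frame of tray between -0.085 and 0.085 m and z of each of cap2_c, cap3_c, cap6_c in the frame of tray below 0.021 m and x of cap3_c in the frame of tray between -0.055 and 0.055 m and y of cap3_c in the frame of tray between -0.085 and 0.085 m and x of cap4_c in the frame of box between -0.055 and 0.055 m and y of cap4_c in the frame of box between -0.095 and 0.095 m and x of cap5_c in the frame of box between -0.055 and 0.055 m and y of cap5_c in the frame of box between -0.095 and 0.095 m and x of cap6_c in the frame of tray between -0.055 and 0.055 m and y of cap6_c in the frame of tray between -0.085 and 0.085 m); the robot touches nothing.
It fails at once if the lid is thrown against its open stop (faster than 1.2 rad/s within 0.15 rad of it) (value of joint lid above 1.7 rad and velocity of joint lid above 1.2 rad/s).
It fails at once if the lid is slammed shut (faster than 1.2 rad/s in the last 0.15 rad) (value of joint lid below 0.15 rad and velocity of joint lid below -1.2 rad/s).
It fails at once if a bystander (jar, tip box, beaker or vial) is shifted by more than 30 mm or tipped (distance of any of jar, tipbox, beaker, vial from where it was at the start of the episode above 0.03 m or angle between any of jar, tipbox, beaker, vial's own z axis and vertical above 0.3 rad).
Of cap1, cap2 only 1 to 1 are there at a start; the rules pass over those that are not, and their reading is None.
Of cap3, cap4 only 1 to 1 are there at a start; the rules pass over those that are not, and their reading is None.
Of cap5, cap6, vial only 1 to 1 are there at a start; the rules pass over those that are not, and their reading is None.
At some moment in a run one of cap1, cap2, cap3, cap4, cap5, cap6 may be knocked a few centimetres aside while the robot is not near it.
Once in a run the grip may slacken for a moment while it holds something.
It also fails if it takes over 210 s, if anything falls off the work surface, if the arm or the gripper's body presses on something with over 40 N, if the wrist force passes 120 N, or if a joint passes its speed limit or range.

## Robot

A 6-joint arm with a two-finger parallel gripper is mounted at the origin on the work surface. World frame = base frame: x ahead of the robot, y to its left, z up, the work surface at z = 0. Lengths are in m, angles in rad, forces in N, time in s.
With the tool pointing down it reaches from about 0.35 to 0.975 m from the base axis. Payload 4.9 kg.
Tool frame: the origin (TCP) lies midway between the tips of the shut fingers; the grasp point (between the pads) lies 19 mm behind it; z points along the fingers, y is the line along which they close (so a half turn about z gives the same grasp; the last joint's range is limited). The gripper opens to 85 mm and grips with 20 to 120 N. Pads are 22 mm wide; open, the fingers measure 114 mm over their backs; the gripper's body (76 mm by 85 mm) begins 54 mm behind the grasp point. The pads swing forward as they close: fully open they stand 13 mm farther back than shut.
Start: joints at [1.174, 0.053, 1.613, -0, 1.476, -0.119], TCP at [0.171, 0.601, 0.231] pointing down, gripper open.
Joint ranges: [-3.01, 3.01], [-1.01, 2.22], [0.06, 2.58], [-1.02, 4.17], [0.09, 2.62], [-3.14, 3.14]. Speed limits (rad/s): [2.57, 2.57, 3.14, 3.14, 3.14, 3.14].

## Interface

Orientations are given as a rotation vector (axis times angle).
In Python, from station import ctrl gives the robot as it stands. The module is installed in compiled form; this text tells all that it offers.
- The arm moves only by the shell command python3 -m handwheel 'ROWS' [OPENING] [FORCE]. ROWS is JSON, a list of rows, each a list of 2 entries, a list of its own where there are three numbers: the shift along the tool's x, y, z in cm, then the turn, a rotation vector about the tool's x, y, z in rad. In form: [[[tx, ty, tz], [ax, ay, az]], ...]. A call has 1 to 5 rows; each row is the pose to reach, as a shift and turn from the pose commanded when the call began, along the tool's axes at that moment; what a row does not reach only later rows make up. A row lasts 1/8 s, in which the tool goes at most 62.5 mm and 10.7 degrees, less where a joint would pass 70% of its speed; a pose out of reach is approached as far as the arm can. A call with a gripper value outside its range is refused whole. OPENING is the gripper's target within -1 to 1 (shut at 1, half-way at 0, fully open at -1), set as the call begins (- or left out, the last holds). The fingers move at their own pace and stop on an object; FORCE is the grip in N (left out, the last holds). Time passes only in rows, so rows that repeat a pose let the fingers close. It gives the time, the measured TCP pose, the force, the opening and the grip force at its end, in the units of the state.
- ctrl.get_obs(): the state, without advancing time (a new reading comes with each control period).
- ctrl.get_image(name): name is "scene" or "top" or "wrist"; returns the picture (480x640x3 uint8, blue, green, red); there is no depth.
- ctrl.calibration(name): a dict with "fx", "fy", "cx", "cy" (pixels), "R" (3x3) and "t" (3): a world point X has camera coordinates R X + t. Camera axes: x right, y down, z forward; pixel columns grow to the right and rows downward; lengths in m; the calibration is good to about 2 mm. A picture is of the moment at which its call begins: read the wrist's pose just before it. calibration takes no time and is no camera call; for the wrist camera it gives the pose at the moment of the call.
- ctrl.finish_job(): hands the job in; it is judged then, once.
Trained networks look in the newest picture that a camera, given by its name, has taken for a name from the list of things; names that differ only in an ending like _2 or _b are one class to them, and where a whole thing is asked for, a point or a joint stands for the part that bears it (a point fixed in the world has none). Each returns a list of dicts, best first, with "score" (0 to 1); they miss things now and then, are a little off and sometimes report something else, mostly with a low value. They report only what shows in the picture. A call takes as long as a camera call. They do not tell look-alikes from the thing itself.
- ctrl.look_for(camera, query): "position" ([column, row] in pixels, amid what is visible of it).
- ctrl.landmark_of(camera, query): "position" ([column, row] in pixels: a listed point, or the origin of a listed thing).
The state is a dict: "t": time; "q": joint angles; "dq": joint speeds; "effort": joint torques, N m; "tool_pos": TCP position; "tool_rot": TCP orientation; "contact_force": force on the tool from outside, world axes, zero at the start; "wrist_torque": the same for the moment, N m; "opening": finger opening in m; "grip_force": force on a finger pad.
Only numpy, scipy, OpenCV 4.12 (cv2) and the standard library are available. Lean on these libraries where they do the work, as an engineer would, in place of code of your own. Each camera call takes 0.05 s, during which the arm holds its last target. There are 200 camera calls.

## Working session

There is one attempt and no reset: what is moved stays moved. The work goes in short steps, Python scripts to look and compute and a shell command to move; the robot and the scene stay as the last step left them, time stands still between calls to the robot, and variables do not carry over. Pictures are saved under pics/ and viewed, at most 14 in all, crops included, and the job is handed in when it is done.

```bash
mkdir -p pics
cat > h.py <<'E'
import numpy as np, cv2
from station import ctrl
from scipy.spatial.transform import Rotation as Ro
def ray(cam,px,z):
    c=ctrl.calibration(cam);R=np.array(c["R"]);t=np.array(c["t"])
    d=R.T@np.array([(px[0]-c["cx"])/c["fx"],(px[1]-c["cy"])/c["fy"],1]);o=-R.T@t
    return o+d*(z-o[2])/d[2]
def proj(cam,X):
    c=ctrl.calibration(cam);p=np.array(c["R"])@np.array(X)+np.array(c["t"])
    return np.array([c["fx"]*p[0]/p[2]+c["cx"],c["fy"]*p[1]/p[2]+c["cy"]])
def pose():
    o=ctrl.get_obs();return o,np.array(o["tool_pos"]),Ro.from_rotvec(o["tool_rot"])
def rel(target,yaw=None):
    """shift in cm along tool axes and turn to target with tool pointing down; yaw= angle of tool x axis in world"""
    o,p,R=pose()
    s=R.inv().apply(np.array(target)-p)*100
    r=np.zeros(3)
    if yaw is not None:
        T=Ro.from_matrix(np.array([[np.cos(yaw),np.sin(yaw),0],[np.sin(yaw),-np.cos(yaw),0],[0,0,-1]]))
        r=(R.inv()*T).as_rotvec()
    print("shift cm",s.round(2),"turn",r.round(3),"xyaw",round(float(np.arctan2(*R.as_matrix()[[1,0],0])),3))
E
cat > a.py <<'E'
from h import *
o,p,R=pose();print(o);print(R.as_matrix().round(3))
for cam in("scene","top"):
    cv2.imwrite(f"pics/{cam}0.png",ctrl.get_image(cam))
    c=ctrl.calibration(cam);print(cam,(-np.array(c["R"]).T@np.array(c["t"])).round(3),c["fx"])
for q,z in [("gauge_top",.075),("gauge_collar",.05),("box",0),("lid_handle",.045),("lid_hinge",.0405),("tray",0),("jar",0),("tipbox",0),("beaker",0),("vial",0),("cap1_c",.013),("cap3_c",.013),("cap5_c",.013)]:
    for cam in("scene","top"):
        for d in ctrl.landmark_of(cam,q)[:4]:
            print(q,cam,round(d["score"],2),np.round(d["position"],1),ray(cam,d["position"],z)[:2].round(4))
E
python3 a.py
```

```text
{'t': 0.0, 'q': array([ 1.17398797e+00,  5.33782504e-02,  1.61426511e+00, -5.06895812e-05,
        1.47597974e+00, -1.19027863e-01]), 'dq': array([-6.57021560e-04, -5.75533590e-04, -8.07178443e-05, -2.38751473e-03,
        2.21201764e-05,  1.32457537e-03]), 'effort': array([-2.87207724e-03, -3.93684411e+01, -3.70173383e+01, -2.89749187e-04,
        7.20647833e-03,  3.81323090e-06]), 'tool_pos': array([0.17118249, 0.6004693 , 0.230067  ]), 'tool_rot': array([-4.34862363e-01, -3.11087482e+00,  3.10368553e-03]), 'contact_force': array([ 0.88420099, -0.23313618,  0.14737678]), 'wrist_torque': array([ 0.01255747, -0.0234776 ,  0.02631054]), 'grip_force': 0.0, 'opening': 0.08518386033761077}
[[-0.962  0.274 -0.001]
 [ 0.274  0.962 -0.002]
 [ 0.    -0.002 -1.   ]]
scene [1.04  0.102 0.814] 489.5406342564156
top [0.468 0.015 1.079] 521.887416957612
gauge_top scene 0.59 [310.2 265.9] [0.6402 0.0016]
gauge_top top 0.74 [304.1 217.5] [0.6382 0.0041]
gauge_collar scene 0.61 [311.7 271. ] [0.6363 0.003 ]
gauge_collar top 0.95 [302.7 215.7] [0.646  0.0067]
gauge_collar top 0.17 [304.5 218.3] [0.64
[... 562 characters left out ...]
46.3] [ 0.779  -0.0956]
tipbox scene 0.21 [330.3 208.5] [0.4601 0.0035]
tipbox top 0.67 [350.3 159.1] [ 0.7781 -0.0941]
beaker scene 0.9 [142.8 291.9] [ 0.7142 -0.2985]
beaker top 0.61 [445.3 188.8] [ 0.7163 -0.2971]
vial top 0.67 [446.5 192.8] [ 0.7076 -0.2994]
cap3_c scene 0.88 [385.5 193.3] [0.4088 0.1091]
cap3_c scene 0.82 [328.1 207.7] [4.683e-01 3.000e-04]
cap3_c scene 0.72 [269.1 229.7] [ 0.5435 -0.1027]
cap3_c top 0.94 [301.2 304.6] [0.4697 0.008 ]
cap3_c top 0.64 [355.2 267.4] [ 0.5461 -0.1022]
cap3_c top 0.61 [251.2 339.6] [0.3996 0.1075]
cap5_c scene 0.86 [323.  178.8] [ 0.397  -0.0245]
cap5_c scene 0.42 [466.8 291.7] [0.6025 0.2828]
cap5_c top 0.69 [313.7 338.2] [ 0.4026 -0.0178]
```

View pics/top0.png

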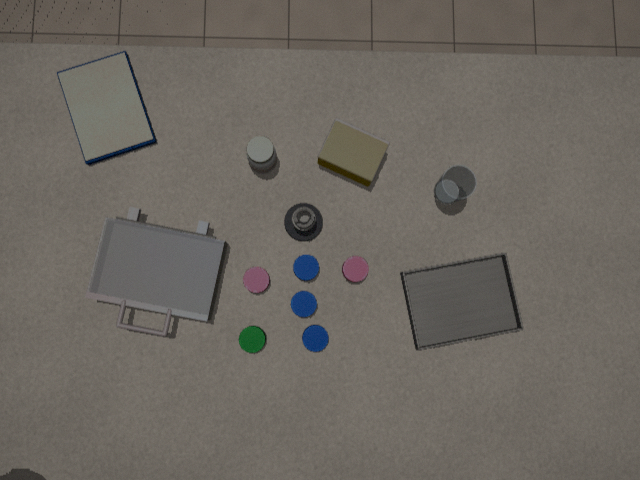

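View pics/scene0.png

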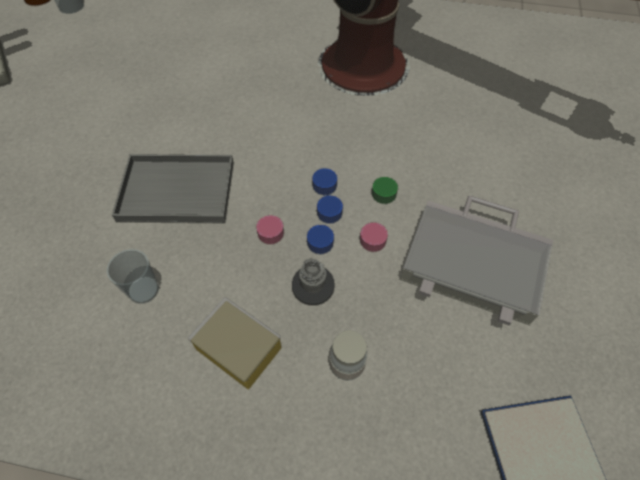

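The top view shows the blue caps in a row at (306,268), (304,305) and (316,338), with the gauge at (304,218). There are pink and green decoys beside them. The box with its handle is at left, the tray at right, and there is no vial.

```bash
python3 -c "
from h import *
rel([.418,.3185,.14],1.364)"
```

```text
shift cm [-31.46 -20.41   9.13] turn [0.  0.  1.5] xyaw 2.864
```

```bash
python3 -m handwheel '[[[-4,-2.5,1],[0,0,0.18]],[[-9,-6,2],[0,0,0.36]],[[-14,-9,3],[0,0,0.54]],[[-19,-12,5],[0,0,0.72]],[[-24,-15.5,7],[0,0,0.9]]]' 0.1; python3 -c "
from h import *
rel([.418,.3185,.14],1.364)"
```

```text
t: 2.02
tool_pos: [0.3599, 0.3861, 0.1618]
tool_rot: [1.752, 2.607, 0.002]
contact_force: [0.7, 0.6, -0.1]
opening: 0.0387
grip_force: 0.0
shift cm [-8.46  2.82  2.18] turn [ 0.001 -0.001  0.594] xyaw 1.958
```

```bash
python3 -m handwheel '[[[-2.8,1,1],[0,0,0.18]],[[-5.6,2,1.5],[0,0,0.36]],[[-8.4,2.8,2.2],[0,0,0.54]],[[-8.4,2.8,2.2],[0,0,0.6]],[[-8.4,2.8,2.2],[0,0,0.6]]]'; python3 -c "
from h import *
cv2.imwrite('pics/w1.png',ctrl.get_image('wrist'))
for q,z in [('lid_handle',.045),('lid_hinge',.0405),('box',0)]:
    for d in ctrl.landmark_of('wrist',q)[:2]: print(q,d['score'],d['position'],ray('wrist',d['position'],z))
rel([.418,.3185,.14],1.364)"
```

```text
t: 2.65
tool_pos: [0.4169, 0.3202, 0.1398]
tool_rot: [-2.439, -1.98, 0.0]
contact_force: [-0.1, 0.7, -0.2]
opening: 0.0384
grip_force: 0.0
lid_handle 0.83 [324.8, 246.2] [0.41980606 0.3180649  0.045     ]
lid_hinge 0.73 [597.4, 239.1] [0.6198852  0.28041499 0.0405    ]
box 0.9 [468.4, 230.4] [0.54142261 0.29155824 0.        ]
shift cm [-0.2   0.19  0.01] turn [ 0.    -0.     0.001] xyaw 1.365
```

View pics/w1.png

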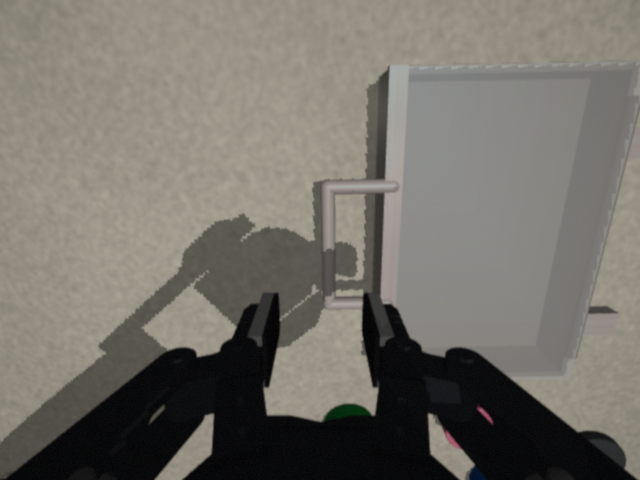

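```bash
python3 -m handwheel '[[[-0.15,0.25,3.5],[0,0,0]],[[-0.15,0.25,7],[0,0,0]],[[-0.15,0.25,10],[0,0,0]],[[-0.15,0.25,11.4],[0,0,0]],[[-0.15,0.25,11.4],[0,0,0]]]'; python3 -m handwheel '[[[0,0,0],[0,0,0]],[[0,0,0],[0,0,0]],[[0,0,0],[0,0,0]],[[0,0,0],[0,0,0]],[[0,0,0],[0,0,0]]]' 1 40; python3 -c "
from h import *
rel([.4195,.318,.026],1.364)
a=np.linspace(0,1.83,31)+.0225
P=np.c_[-20*np.cos(a),-20*np.sin(a)]
for k in range(0,30,5): print((P[k+1:k+6]-P[k]).round(1).tolist())"
```

```text
t: 3.48
tool_pos: [0.4182, 0.3185, 0.0252]
tool_rot: [-2.438, -1.981, 0.003]
contact_force: [0.4, -0.6, -0.6]
opening: 0.0385
grip_force: 0.0
t: 4.1
tool_pos: [0.4223, 0.3189, 0.0282]
tool_rot: [2.435, 1.978, 0.011]
contact_force: [6.5, -1.7, -2.1]
opening: 0.0084
grip_force: 38.9
shift cm [-0.14 -0.26  0.21] turn [ 0.008 -0.003  0.001] xyaw 1.365
[[0.1, -1.2], [0.2, -2.4], [0.4, -3.6], [0.7, -4.8], [1.1, -6.0]]
[[0.4, -1.1], [0.9, -2.3], [1.5, -3.3], [2.1, -4.4], [2.8, -5.4]]
[[0.8, -1.0], [1.6, -1.9], [2.4, -2.7], [3.3, -3.5], [4.3, -4.3]]
[[1.0, -0.7], [2.0, -1.3], [3.1, -1.9], [4.2, -2.4], [5.4, -2.8]]
[[1.2, -0.4], [2.4, -0.6], [3.6, -0.9], [4.8, -1.0], [6.0, -1.1]]
[[1.2, 0.0], [2.4, 0.1], [3.6, 0.2], [4.8, 0.5], [6.0, 0.8]]
```

```bash
python3 -m handwheel '[[[0,0.3,-1.1],[0,0,0]],[[0,0.5,-2.3],[0,0,0]],[[0,0.7,-3.5],[0,0,0]],[[0,1.0,-4.7],[0,0,0]],[[0,1.4,-5.9],[0,0,0]]]'; python3 -m handwheel '[[[0,0.4,-1.1],[0,0,0]],[[0,0.9,-2.3],[0,0,0]],[[0,1.5,-3.3],[0,0,0]],[[0,2.1,-4.4],[0,0,0]],[[0,2.8,-5.4],[0,0,0]]]'; python3 -c "
from h import *
rel([.4195,.318,.026],1.364);print(ctrl.get_obs()['contact_force'])"
```

```text
t: 4.72
tool_pos: [0.4316, 0.3169, 0.0858]
tool_rot: [-2.436, -1.978, -0.001]
contact_force: [-1.4, 7.7, -3.5]
opening: 0.0085
grip_force: 38.8
t: 5.35
tool_pos: [0.4575, 0.312, 0.1401]
tool_rot: [-2.433, -1.977, 0.002]
contact_force: [-7.1, 8.7, 2.0]
opening: 0.0085
grip_force: 38.9
shift cm [-0.23 -3.77 11.44] turn [-0.006 -0.003  0.001] xyaw 1.365
[-7.1138965   8.67590275  1.99004661]
```

```bash
python3 -m handwheel '[[[0.1,0.8,-1.0],[0,0,0]],[[0.1,1.6,-1.9],[0,0,0]],[[0.2,2.4,-2.7],[0,0,0]],[[0.2,3.3,-3.5],[0,0,0]],[[0.2,4.3,-4.3],[0,0,0]]]'; python3 -m handwheel '[[[0,1,-0.7],[0,0,0]],[[0.1,2.0,-1.3],[0,0,0]],[[0.1,3.1,-1.9],[0,0,0]],[[0.1,4.2,-2.4],[0,0,0]],[[0.1,5.4,-2.8],[0,0,0]]]';  python3 -m handwheel '[[[0,1.2,-0.4],[0,0,0]],[[0,2.4,-0.6],[0,0,0]],[[0.1,3.6,-0.9],[0,0,0]],[[0.1,4.8,-1.0],[0,0,0]],[[0.1,6,-1.1],[0,0,0]]]'
```

```text
t: 5.98
tool_pos: [0.4989, 0.3043, 0.1854]
tool_rot: [-2.432, -1.978, 0.009]
contact_force: [-18.0, 1.2, 15.1]
opening: 0.0085
grip_force: 39.4
t: 6.6
tool_pos: [0.555, 0.2936, 0.2152]
tool_rot: [-2.437, -1.981, -0.002]
contact_force: [-8.2, 0.6, 13.1]
opening: 0.0086
grip_force: 41.1
t: 7.22
tool_pos: [0.6147, 0.2822, 0.2246]
tool_rot: [-2.438, -1.981, -0.004]
contact_force: [-2.9, 2.1, 5.9]
opening: 0.0083
grip_force: 41.7
```

```bash
python3 -m handwheel '[[[0,1.2,0],[0,0,0]],[[0,2.4,0.1],[0,0,0]],[[0.1,3.6,0.2],[0,0,0]],[[0.1,4.6,0.5],[0,0,0]],[[0.1,5.5,0.7],[0,0,0]]]';  python3 -m handwheel '[[[0,0.3,0.1],[0,0,0]],[[0,0.6,0.1],[0,0,0]],[[0,0.6,0.1],[0,0,0]],[[0,0.6,0.1],[0,0,0]]]'
```

```text
t: 7.85
tool_pos: [0.6696, 0.2717, 0.2165]
tool_rot: [2.438, 1.98, 0.005]
contact_force: [-0.9, 2.8, 6.1]
opening: 0.0084
grip_force: 43.1
t: 8.35
tool_pos: [0.6752, 0.2707, 0.2149]
tool_rot: [2.438, 1.98, 0.005]
contact_force: [0.1, 3.2, 5.5]
opening: 0.0086
grip_force: 43.0
```

```bash
python3 -m handwheel '[[[0,0.2,0.1],[0,0,0]],[[0,0.4,0.1],[0,0,0]],[[0,0.6,0.2],[0,0,0]],[[0,0.6,0.2],[0,0,0]]]'; python3 -c "
from h import *
cv2.imwrite('pics/s2.png',ctrl.get_image('scene')[100:400,300:640])"
```

```text
t: 8.85
tool_pos: [0.6772, 0.2702, 0.2138]
tool_rot: [-2.433, -1.979, 0.007]
contact_force: [-14.6, 3.1, 13.7]
opening: 0.0083
grip_force: 44.2
```

View pics/s2.png

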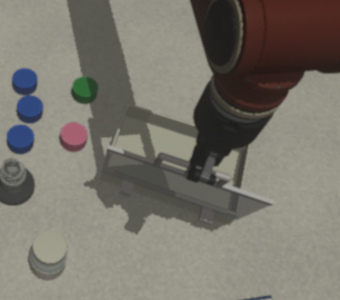

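The lid is on its stop: the force jumped to about 15 N with hardly any motion, and the picture shows it leaning back. I'll release it and go to the caps.

```bash
python3 -m handwheel '[[[0,0,0],[0,0,0]],[[0,-0.4,0],[0,0,0]],[[0,-0.4,0],[0,0,0]]]' 0.3; python3 -m handwheel '[[[0,-0.4,-2],[0,0,0]],[[0,-0.4,-5],[0,0,0]],[[0,-0.4,-8],[0,0,0]]]';python3 -c "
from h import *
rel([.63,.0,.25],np.pi)"
```

```text
t: 9.28
tool_pos: [0.676, 0.2691, 0.2099]
tool_rot: [2.439, 1.979, -0.002]
contact_force: [-1.1, -0.0, 0.3]
opening: 0.0298
grip_force: 0.0
t: 9.65
tool_pos: [0.6724, 0.2704, 0.2933]
tool_rot: [2.439, 1.979, 0.002]
contact_force: [0.6, 0.1, -0.8]
opening: 0.03
grip_force: 0.0
shift cm [-27.34   1.4    4.32] turn [ 1.000e-03  1.000e-03 -1.778e+00] xyaw 1.364
```

```bash
python3 -m handwheel '[[[-5,0,0],[0,0,-0.18]],[[-10,0,1],[0,0,-0.36]],[[-15,0.5,2],[0,0,-0.54]],[[-20,1,3],[0,0,-0.72]],[[-25,1.4,4],[0,0,-0.9]]]' -1;python3 -m handwheel '[[[0,0,0],[0,0,-0.18]],[[0,0,0],[0,0,-0.36]],[[0,0,0],[0,0,-0.54]],[[0,0,0],[0,0,-0.72]],[[0,0,0],[0,0,-0.88]]]'
cat > c.py <<'E'
from h import *
import sys
o,p,R=pose();print("q6",o["q"][5].round(2),"t",o["t"],p.round(4))
for cam in ("top","wrist"):
    im=ctrl.get_image(cam); hsv=cv2.cvtColor(im,cv2.COLOR_BGR2HSV)
    m=cv2.inRange(hsv,(100,120,60),(128,255,255)) 
    n,_,st,ce=cv2.connectedComponentsWithStats(m)
    for i in range(1,n):
        if st[i,4]>150: print("blob",cam,st[i].tolist(),ce[i].round(1),ray(cam,ce[i],.022)[:2].round(4))
    for d in ctrl.landmark_of(cam,"cap3_c")[:6]:
        u,v=np.clip(np.round(d["position"]).astype(int),0,[639,479]); print(cam,"cap",round(d["score"],2),(u,v),"hue",hsv[v,u,0],ray(cam,d["position"],.013)[:2].round(4))
    for q,z in(("gauge_top",.075),("gauge_collar",.05)):
        for d in ctrl.landmark_of(cam,q)[:1]: print(cam,q,round(d["score"],2),np.round(d["position"]),ray(cam,d["position"],z)[:2].round(4))
    cv2.imwrite(f"pics/{cam}_{o['t']:.1f}.png",im)
E
python3 c.py
```

```text
t: 10.28
tool_pos: [0.6347, 0.0212, 0.2525]
tool_rot: [1.326, 2.846, 0.001]
contact_force: [1.1, -0.6, 1.0]
opening: 0.0854
grip_force: 0.0
t: 10.9
tool_pos: [0.635, 0.0227, 0.2527]
tool_rot: [-0.012, 3.139, -0.001]
contact_force: [0.2, -0.5, 0.8]
opening: 0.0856
grip_force: 0.0
q6 -1.66 t 10.9 [0.635  0.0227 0.2527]
top cap 0.84 (np.int64(353), np.int64(267)) hue 171 [ 0.5475 -0.0979]
top gauge_top 0.86 [304. 219.] [0.635  0.0033]
top gauge_collar 0.65 [304. 215.] [0.6481 0.0045]
blob wrist [274, 5, 51, 63, 2130] [295.9  36.8] [ 0.4722 -0.0005]
blob wrist [273, 95, 49, 50, 1711] [295.6 121.5] [ 0.5488 -0.0026]
blob wrist [548, 309, 88, 63, 370] [584.1 328.4] [0.7938 0.3532]
wrist cap 0.87 (np.int64(201), np.int64(118)) hue 171 [ 0.5448 -0.1026]
wrist cap 0.66 (np.int64(302), np.int64(37)) hue 110 [0.4705 0.0047]
wrist gauge_top 0.62 [303. 221.] [0.6399 0.0061]
wrist gauge_collar 0.79 [301. 216.] [0.6417 0.0034]
```

```bash
ls pics; cp pics/wrist_10.9.png pics/w3.png
```

```text
s2.png
scene0.png
top0.png
top_10.9.png
w1.png
wrist_10.9.png
```

View pics/wrist_10.9.png

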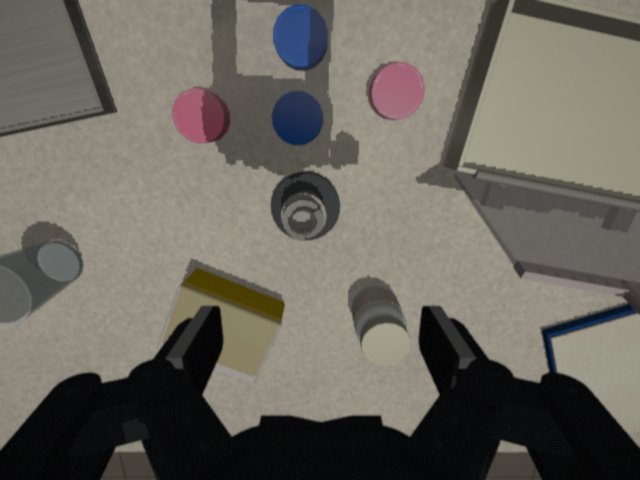

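```bash
python3 -c "
from h import *
print(ray('wrist',[298,117.5],.026),ray('wrist',[301,37],.026),ray('wrist',[304,214],.075))
c=ctrl.calibration('wrist');print(-np.array(c['R']).T@np.array(c['t']),np.array(c['R'])[2],c['fx'])
print(ray('top',[306,268],.02),ray('top',[303.5,304.5],.02),ray('top',[315.5,338],.02))
rel([.643,0.002,.22],np.pi)"
```

```text
[5.44781424e-01 2.28692407e-04 2.60000000e-02] [0.47299455 0.00448431 0.026     ] [0.63312058 0.00732683 0.075     ]
[0.55480471 0.02327962 0.39483317] [ 3.13238439e-01 -4.51278243e-04 -9.49674405e-01] 342.6493784820308
[ 0.54358317 -0.00112426  0.02      ] [0.46991102 0.00336474 0.02      ] [ 0.4034577  -0.02117449  0.02      ]
shift cm [-0.83 -2.09  3.11] turn [-0.     0.     0.001] xyaw -3.14
```

```bash
python3 -c "
import cv2
a=cv2.imread('pics/w3.png')[160:250,255:355];b=cv2.imread('pics/top0.png')[180:260,265:345]
a=cv2.resize(a,(500,450),interpolation=2);b=cv2.resize(b,(290,290),interpolation=2)
b=cv2.copyMakeBorder(b,0,160,0,0,0)
cv2.imwrite('pics/g.png',cv2.hconcat([a,b]))"
```

```text
(no output)
```

View pics/g.png

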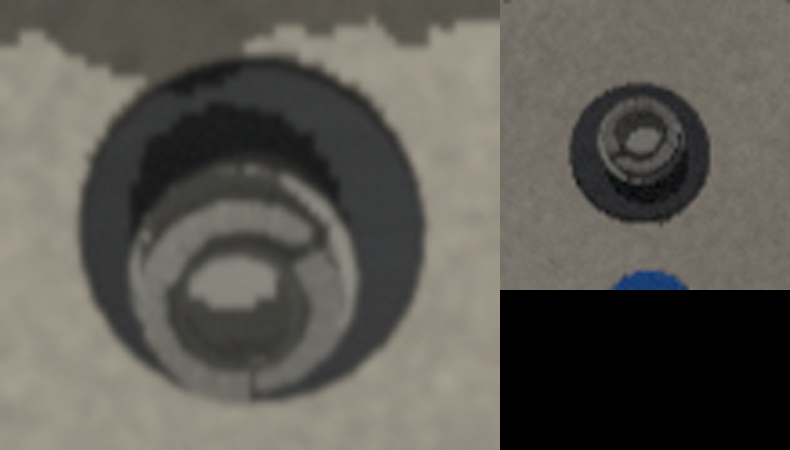

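```bash
python3 -c "
from h import *
for c,p,z in(('wrist',[305.2,205.2],.012),('wrist',[304,219.4],.068),('wrist',[303,221.5],.075),('top',[303.4,221.9],.012),('top',[303.7,218.4],.07)):print(c,ray(c,p,z).round(4))
rel([.5445,0,.05],np.pi)"
```

```text
wrist [0.6383 0.0057 0.012 ]
wrist [0.6403 0.0069 0.068 ]
wrist [0.6405 0.0063 0.075 ]
top [0.6396 0.0048 0.012 ]
top [0.6372 0.0048 0.07  ]
shift cm [ 9.03 -2.28 20.11] turn [-0.     0.     0.001] xyaw -3.14
```

```bash
python3 -m handwheel '[[[3,-0.8,4],[0,0,0]],[[6,-1.6,8],[0,0,0]],[[9.05,-2.3,13],[0,0,0]],[[9.05,-2.3,18],[0,0,0]],[[9.05,-2.3,20.1],[0,0,0]]]'; python3 -m handwheel '[[[0,0,2],[0,0,0]],[[0,0,4],[0,0,0]],[[0,0,4.9],[0,0,0]],[[0,0,4.9],[0,0,0]]]'; python3 -m handwheel '[[[0,0,0],[0,0,0]],[[0,0,0],[0,0,0]],[[0,0,0],[0,0,0]],[[0,0,0],[0,0,0]],[[0,0,0],[0,0,0]]]' 1 40; python3 -c "
from h import *
rel([.5445,0,.001],np.pi)"
```

```text
t: 11.92
tool_pos: [0.5413, -0.0001, 0.0463]
tool_rot: [0.002, -3.136, -0.001]
contact_force: [0.0, -0.7, -0.5]
opening: 0.0853
grip_force: 0.0
t: 12.42
tool_pos: [0.544, -0.0002, 0.0003]
tool_rot: [0.003, -3.141, -0.0]
contact_force: [0.6, 0.2, 0.4]
opening: 0.0855
grip_force: 0.0
t: 13.05
tool_pos: [0.5454, -0.0004, 0.0022]
tool_rot: [-0.003, 3.139, -0.0]
contact_force: [-1.4, 0.0, 5.7]
opening: 0.0511
grip_force: 42.2
shift cm [0.09 0.04 0.12] turn [-0.     0.002  0.002] xyaw -3.139
```

```bash
python3 -m handwheel '[[[0,0,-3],[0,0,0]],[[0,0,-7],[0,0,0]],[[0,0,-11],[0,0,0]],[[-3,0.1,-11],[0,0,0]],[[-6,0.3,-11],[0,0,0]]]'; python3 -m handwheel '[[[-3.5,0.2,0],[0,0,0]],[[-3.5,0.2,1],[0,0,0]],[[-3.5,0.2,1],[0,0,0]]]'; python3 -c "
from h import *
cv2.imwrite('pics/s4.png',cv2.resize(ctrl.get_image('scene')[190:310,240:400],(640,480)))
rel([.639,0.0055,.08],np.pi);o=ctrl.get_obs();print(o['contact_force'],o['wrist_torque'],o['q'][5])"
```

```text
t: 13.68
tool_pos: [0.605, 0.0028, 0.1116]
tool_rot: [-0.003, 3.14, -0.0]
contact_force: [0.3, -0.1, -0.6]
opening: 0.0506
grip_force: 45.6
t: 14.05
tool_pos: [0.6372, 0.005, 0.0985]
tool_rot: [0.004, -3.137, -0.001]
contact_force: [-0.8, -0.7, -0.4]
opening: 0.0509
grip_force: 45.6
shift cm [-0.17  0.05  1.92] turn [ 0.    -0.003  0.002] xyaw -3.139
[ 0.15321305 -0.70242947 -1.2017573 ] [ 0.01054157 -0.02075132  0.07394466] -1.6817760686600762
```

View pics/s4.png

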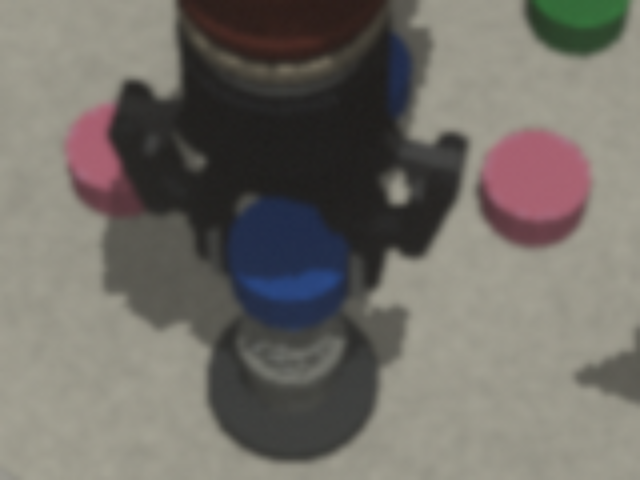

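The cap is held level above the gauge post, with its centre near (290,260) in the crop. Next I'll lower it slowly while watching the force.

```bash
python3 -m handwheel '[[[-0.1,0.05,1],[0,0,0]],[[-0.1,0.05,1.8],[0,0,0]],[[-0.1,0.05,2.1],[0,0,0]],[[-0.1,0.05,2.3],[0,0,0]]]'; python3 -m handwheel '[[[0,0,0.2],[0,0,0]],[[0,0,0.3],[0,0,0]],[[0,0,0.4],[0,0,0]]]' ; python3 -m handwheel '[[[0,0,0.1],[0,0,0]],[[0,0,0.2],[0,0,0]],[[0,0,0.3],[0,0,0]]]'; python3 -c "
from h import *
rel([.639,0.0055,.066],np.pi)"
```

```text
t: 14.6
tool_pos: [0.64, 0.0054, 0.0775]
tool_rot: [0.003, -3.141, -0.0]
contact_force: [0.3, 0.2, -0.4]
opening: 0.0511
grip_force: 45.6
t: 14.98
tool_pos: [0.6403, 0.0054, 0.074]
tool_rot: [-0.003, 3.141, -0.0]
contact_force: [-0.2, -0.3, -0.8]
opening: 0.0507
grip_force: 45.6
t: 15.35
tool_pos: [0.6402, 0.0054, 0.0708]
tool_rot: [0.003, -3.142, -0.0]
contact_force: [-0.0, 0.1, -0.3]
opening: 0.0511
grip_force: 45.6
shift cm [0.12 0.01 0.48] turn [ 0.    -0.     0.002] xyaw -3.139
```

```bash
python3 -m handwheel '[[[0,0,0.1],[0,0,0]],[[0,0,0.2],[0,0,0]]]'; python3 -m handwheel '[[[0,0,0.1],[0,0,0]],[[0,0,0.2],[0,0,0]]]' ; python3 -m handwheel '[[[0,0,0.1],[0,0,0]],[[0,0,0.2],[0,0,0]]]'
```

```text
t: 15.6
tool_pos: [0.6402, 0.0054, 0.0688]
tool_rot: [0.003, -3.142, -0.0]
contact_force: [-0.6, 0.4, -0.7]
opening: 0.0509
grip_force: 45.6
t: 15.85
tool_pos: [0.6403, 0.0054, 0.0672]
tool_rot: [-0.004, 3.142, 0.0]
contact_force: [-2.5, -0.4, 4.2]
opening: 0.051
grip_force: 45.9
t: 16.1
tool_pos: [0.6405, 0.0054, 0.0669]
tool_rot: [0.004, -3.142, 0.0]
contact_force: [-6.8, 0.4, 11.7]
opening: 0.0509
grip_force: 46.8
```

```bash
python3 -m handwheel '[[[0.1,0,0],[0,0,0.17]],[[0.1,0,0.07],[0,0,0.34]],[[0.1,0,0.15],[0,0,0.51]],[[0.1,0,0.22],[0,0,0.68]],[[0.1,0,0.3],[0,0,0.85]]]'; python3 -c "
from h import *
rel([.639,0.0055,.066],np.pi);o=ctrl.get_obs();print(o['contact_force'],o['wrist_torque'],o['q'][5])"
```

```text
t: 16.73
tool_pos: [0.6406, 0.0051, 0.0634]
tool_rot: [1.299, 2.857, 0.001]
contact_force: [1.1, -0.1, 4.8]
opening: 0.0511
grip_force: 46.1
shift cm [ 0.14 -0.09 -0.26] turn [ 0.001  0.004 -0.853] xyaw 2.288
[ 1.09019386 -0.14307746  4.83846333] [-0.19533611 -0.0292074   0.07598705] -0.8253883840986139
```

```bash
python3 -m handwheel '[[[0,0,0.07],[0,0,0.17]],[[0,0,0.15],[0,0,0.34]],[[0,0,0.22],[0,0,0.51]],[[0,0,0.29],[0,0,0.68]]]'; python3 -c "
from h import *
o=ctrl.get_obs();print(o['contact_force'],o['wrist_torque'],o['q'][5])";python3 -m handwheel '[[[0,0,0.07],[0,0,0.17]],[[0,0,0.15],[0,0,0.34]]]'; python3 -c "
from h import *
o=ctrl.get_obs();print(o['contact_force'],o['wrist_torque'],o['q'][5])"
```

```text
t: 17.23
tool_pos: [0.6404, 0.005, 0.0605]
tool_rot: [2.178, 2.261, 0.002]
contact_force: [-0.9, -0.0, 4.4]
opening: 0.0513
grip_force: 46.1
[-0.94171672 -0.03136328  4.4319527 ] [-0.0342417   0.05278679  0.10767551] -0.1453827979411657
t: 17.48
tool_pos: [0.6408, 0.005, 0.0597]
tool_rot: [2.528, 1.86, 0.004]
contact_force: [-0.7, -1.5, 9.0]
opening: 0.0508
grip_force: 46.5
[-0.70629334 -1.54012924  8.95407796] [-0.1477164   0.20900034  0.03609851] 0.194620675303177
```

```bash
python3 -m handwheel '[[[0,0,0.04],[0,0,0.15]],[[0,0,0.08],[0,0,0.3]],[[0,0,0.08],[0,0,0.3]]]'; python3 -c "
from h import *
o=ctrl.get_obs();print(o['contact_force'],o['wrist_torque'],o['q'][5])
cv2.imwrite('pics/s5.png',cv2.resize(ctrl.get_image('scene')[210:310,260:360],(500,500)))"
```

```text
t: 17.85
tool_pos: [0.6415, 0.0049, 0.0597]
tool_rot: [2.774, 1.467, 0.006]
contact_force: [-0.2, -1.5, 8.4]
opening: 0.0507
grip_force: 46.5
[-0.2285969  -1.47773539  8.36302129] [-0.07133302  0.17151924 -0.01545295] 0.4899994436715367
```

View pics/s5.png

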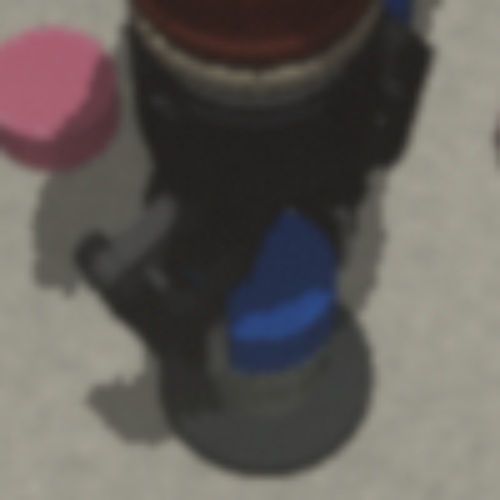

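Cap 1 has stopped at TCP z 0.0597. That puts its centre 4.5 mm below the post top, and a further 0.4 rad of turning gave no sinking, so it is faulty. I'll unscrew it.

```bash
python3 -m handwheel '[[[0,0,-0.15],[0,0,-0.17]],[[0,0,-0.22],[0,0,-0.34]],[[0,0,-0.3],[0,0,-0.51]],[[0,0,-0.37],[0,0,-0.68]],[[0,0,-0.44],[0,0,-0.85]]]';python3 -m handwheel '[[[0,0,-0.07],[0,0,-0.17]],[[0,0,-0.15],[0,0,-0.34]],[[0,0,-0.22],[0,0,-0.51]],[[0,0,-0.29],[0,0,-0.68]],[[0,0,-0.36],[0,0,-0.85]]]'; python3 -c "
from h import *
rel([.639,0.0055,.066],np.pi)
o=ctrl.get_obs();print(o['contact_force'],o['wrist_torque'],o['q'][5])"
```

```text
t: 18.52
tool_pos: [0.64, 0.0054, 0.0616]
tool_rot: [1.916, 2.488, 0.002]
contact_force: [1.5, 0.5, 0.9]
opening: 0.0507
grip_force: 45.7
t: 19.15
tool_pos: [0.6399, 0.0053, 0.0652]
tool_rot: [0.719, 3.056, 0.0]
contact_force: [0.4, -0.1, 0.6]
opening: 0.0507
grip_force: 45.7
shift cm [ 0.09 -0.02 -0.08] turn [ 0.     0.002 -0.462] xyaw 2.679
[ 0.4253295  -0.11502741  0.60186731] [-0.04629052 -0.16931181 -0.00883114] -1.216408907170323
```

```bash
python3 -m handwheel '[[[0,0,-0.07],[0,0,-0.17]],[[0,0,-0.15],[0,0,-0.34]],[[0,0,-0.22],[0,0,-0.48]],[[0,0,-0.4],[0,0,-0.48]],[[0,0,-0.6],[0,0,-0.48]]]';python3 -m handwheel '[[[0,0,-0.5],[0,0,0]],[[0,0,-2],[0,0,0]],[[0,0,-4],[0,0,0]]]'; python3 -c "
from h import *
o=ctrl.get_obs();print(o['contact_force'],o['q'][5])
for w in (.155,.155-np.pi): rel([.478+.04*.155,-.324+.0,.08],w+np.pi/2)"
```

```text
t: 19.77
tool_pos: [0.639, 0.0055, 0.0705]
tool_rot: [0.016, -3.141, -0.0]
contact_force: [-0.1, 0.7, 0.0]
opening: 0.0512
grip_force: 45.6
t: 20.15
tool_pos: [0.6391, 0.0054, 0.1118]
tool_rot: [0.019, -3.141, -0.0]
contact_force: [-0.1, 0.1, -0.5]
opening: 0.0511
grip_force: 45.6
[-0.10204657  0.11330227 -0.50641546] -1.6906295328296834
shift cm [ 15.89 -32.75   3.18] turn [-0.    -0.     1.428] xyaw -3.13
shift cm [ 15.89 -32.75   3.18] turn [ 0.    -0.    -1.714] xyaw -3.13
```

```bash
python3 -m handwheel '[[[2,-6,0],[0,0,0]],[[4,-12,0],[0,0,0]],[[7,-18,0],[0,0,0]],[[10,-24,0],[0,0,0]],[[12,-30,0],[0,0,0]]]';python3 -c "
from h import *
rel([.5126,-.3186,.0062],np.pi)
for q in ('tray',):
  ctrl.get_image('wrist')
  for d in ctrl.landmark_of('wrist',q)[:1]: print(d,ray('wrist',d['position'],0))"
```

```text
t: 20.78
tool_pos: [0.526, -0.2873, 0.1128]
tool_rot: [-0.019, 3.139, -0.002]
contact_force: [-0.3, 0.9, -0.5]
opening: 0.051
grip_force: 45.6
shift cm [ 1.41 -3.09 10.67] turn [-0.002  0.002  0.012] xyaw -3.129
{'position': [277.3, 176.6], 'score': 0.96} [ 0.48012779 -0.32348518  0.        ]
```

```bash
python3 -m handwheel '[[[1.4,-3.1,3],[0,0,0]],[[1.4,-3.1,6],[0,0,0]],[[1.4,-3.1,8.5],[0,0,0]],[[1.4,-3.1,9.8],[0,0,0]],[[1.4,-3.1,10.4],[0,0,0]]]';python3 -m handwheel '[[[0,0,0.1],[0,0,0]],[[0,0,0.2],[0,0,0]],[[0,0,0.3],[0,0,0]],[[0,0,0.3],[0,0,0]]]'
```

```text
t: 21.5
tool_pos: [0.5134, -0.3163, 0.0069]
tool_rot: [-0.02, 3.141, -0.0]
contact_force: [0.1, 1.0, 0.1]
opening: 0.051
grip_force: 45.6
t: 22.0
tool_pos: [0.5137, -0.3169, 0.0062]
tool_rot: [-0.019, 3.141, -0.001]
contact_force: [-3.4, 3.1, 9.1]
opening: 0.0507
grip_force: 46.6
```

Contact with the tray floor. I'll release, lift, and look at the row again.

```bash
python3 -m handwheel '[[[0,0,0],[0,0,0]],[[0,0,-0.2],[0,0,0]],[[0,0,-0.2],[0,0,0]]]' -0.5;python3 -m handwheel '[[[0,0,-2],[0,0,0]],[[0,0,-6],[0,0,0]],[[0,0,-12],[0,0,0]],[[0,4,-18],[0,0,0]],[[0,10,-20],[0,0,0]]]';python3 -m handwheel '[[[0,6,0],[0,0,0]],[[0,10,0],[0,0,0]],[[0,10,0],[0,0,0]]]' -1
cat >> c.py <<'E'
rel([.47,.004,.001],np.pi)
E
python3 c.py
```

```text
t: 22.38
tool_pos: [0.513, -0.3166, 0.0058]
tool_rot: [-0.019, 3.141, -0.0]
contact_force: [0.2, 0.1, 0.1]
opening: 0.0641
grip_force: 0.0
t: 23.0
tool_pos: [0.5134, -0.2255, 0.2085]
tool_rot: [-0.015, 3.134, -0.007]
contact_force: [0.7, 0.4, -0.2]
opening: 0.0641
grip_force: 0.0
t: 23.38
tool_pos: [0.5107, -0.1223, 0.2038]
tool_rot: [-0.025, 3.14, -0.001]
contact_force: [0.0, 0.0, 0.4]
opening: 0.0851
grip_force: 0.0
q6 -1.96 t 23.375 [ 0.5107 -0.1223  0.2038]
blob top [291, 291, 26, 26, 528] [303.3 303.6] [0.4716 0.0038]
blob top [302, 325, 26, 27, 543] [314.9 338. ] [ 0.4036 -0.0199]
top cap 0.89 (np.int64(304), np.int64(307)) hue 108 [0.4651 0.0022]
top cap 0.8 (np.int64(250), np.int64(338)) hue 67 [0.4029 0.1094]
top cap 0.63 (np.int64(446), np.int64(191)) hue 90 [ 0.7079 -0.2951]
top cap 0.6 (np.int64(460), np.int64(300)) hue 4 [ 0.4798 -0.3186]
top cap 0.53 (np.int64(354), np.int64(266)) hue 168 [ 0.5485 -0.1002]
top gauge_top 0.7 [303. 217.] [0.6392 0.0055]
top gauge_collar 0.86 [304. 214.] [0.6497 0.0035]
blob wrist [413, 65, 61, 64, 3053] [443.   96.3] [ 0.4034 -0.0193]
blob wrist [431, 148, 58, 57, 2538] [459.2 175.4] [0.4717 0.0043]
blob wrist [92, 190, 56, 55, 2336] [119.6 217.4] [ 0.5157 -0.3213]
wrist cap 0.82 (np.int64(343), np.int64(246)) hue 170 [ 0.5461 -0.1015]
wrist cap 0.81 (np.int64(457), np.int64(174)) hue 108 [0.4715 0.0052]
wrist cap 0.81 (np.int64(581), np.int64(96)) hue 66 [0.4013 0.1079]
shift cm [ 3.91 12.97 20.12] turn [ 0.    -0.     0.011] xyaw -3.131
```

```bash
python3 -m handwheel '[[[1,4,4],[0,0,0]],[[2,8,8],[0,0,0]],[[3.8,12.9,12],[0,0,0]],[[3.8,12.95,14],[0,0,0]],[[3.8,12.95,16.5],[0,0,0]]]';python3 -m handwheel '[[[0,0,2],[0,0,0]],[[0,0,3.3],[0,0,0]],[[0,0,3.3],[0,0,0]],[[0,0,3.3],[0,0,0]]]'; python3 -c "
from h import *
rel([.4715,.0043,.004],np.pi)"
```

```text
t: 24.4
tool_pos: [0.4709, 0.0049, 0.0365]
tool_rot: [-0.02, 3.141, -0.0]
contact_force: [-0.1, -0.1, 0.6]
opening: 0.0853
grip_force: 0.0
t: 24.9
tool_pos: [0.4717, 0.0043, 0.0051]
tool_rot: [-0.019, 3.14, -0.0]
contact_force: [-0.1, -0.0, 0.3]
opening: 0.0852
grip_force: 0.0
shift cm [ 0.02 -0.    0.11] turn [-0.     0.001  0.012] xyaw -3.13
```

```bash
python3 -m handwheel '[[[0,0,0.1],[0,0,0]],[[0,0,0.1],[0,0,0]],[[0,0,0.1],[0,0,0]],[[0,0,0.1],[0,0,0]],[[0,0,0.1],[0,0,0]]]' 1 45; python3 -m handwheel '[[[0,0,-3],[0,0,0]],[[0,0,-7],[0,0,0]],[[0,0,-10],[0,0,0]],[[-5,0,-10],[0,0,0]],[[-10,0,-10],[0,0,0]]]';  python3 -c "
from h import *
rel([.639,.0054,.08],np.pi)"
```

```text
t: 25.52
tool_pos: [0.4719, 0.0045, 0.0043]
tool_rot: [-0.019, 3.14, -0.0]
contact_force: [-2.4, -0.1, 5.4]
opening: 0.0508
grip_force: 47.3
t: 26.15
tool_pos: [0.5722, 0.0059, 0.1041]
tool_rot: [-0.019, 3.14, -0.0]
contact_force: [0.8, -0.5, -0.0]
opening: 0.0509
grip_force: 47.2
shift cm [-6.67 -0.13  2.42] turn [-0.     0.002  0.012] xyaw -3.129
```

```bash
python3 -m handwheel '[[[-4,0,0],[0,0,0]],[[-6.7,-0.1,0],[0,0,0]],[[-6.7,-0.1,1.5],[0,0,0]],[[-6.7,-0.1,2.4],[0,0,0]],[[-6.7,-0.1,2.6],[0,0,0]]]';  python3 -m handwheel '[[[0,0,0.1],[0,0,0]],[[0,0,0.2],[0,0,0]]]';python3 -m handwheel '[[[0,0,0.1],[0,0,0]],[[0,0,0.2],[0,0,0]]]';python3 -m handwheel '[[[0,0,0.1],[0,0,0]],[[0,0,0.2],[0,0,0]]]'
```

```text
t: 26.78
tool_pos: [0.6362, 0.0058, 0.0762]
tool_rot: [0.019, -3.139, -0.0]
contact_force: [-2.2, 0.3, 3.2]
opening: 0.0507
grip_force: 47.4
t: 27.02
tool_pos: [0.638, 0.0056, 0.0756]
tool_rot: [-0.019, 3.14, -0.0]
contact_force: [0.5, -1.2, 0.3]
opening: 0.0508
grip_force: 47.1
t: 27.28
tool_pos: [0.6384, 0.0056, 0.0738]
tool_rot: [-0.019, 3.141, -0.0]
contact_force: [-1.4, 0.5, 4.3]
opening: 0.0512
grip_force: 47.6
t: 27.52
tool_pos: [0.6385, 0.0056, 0.0735]
tool_rot: [-0.019, 3.141, -0.0]
contact_force: [-5.8, 0.8, 12.7]
opening: 0.0506
grip_force: 48.4
```

```bash
python3 -m handwheel '[[[0,0,0],[0,0,0.17]],[[0,0,0.07],[0,0,0.34]],[[0,0,0.15],[0,0,0.51]],[[0,0,0.22],[0,0,0.68]],[[0,0,0.3],[0,0,0.85]]]'; python3 -m handwheel '[[[0,0,0.07],[0,0,0.17]],[[0,0,0.15],[0,0,0.34]],[[0,0,0.22],[0,0,0.51]],[[0,0,0.29],[0,0,0.68]],[[0,0,0.37],[0,0,0.85]]]';python3 -c "
from h import *
rel([.639,0.0054,.066],np.pi);o=ctrl.get_obs();print(o['contact_force'],o['wrist_torque'],o['q'][5])"
```

```text
t: 28.15
tool_pos: [0.6389, 0.0062, 0.0701]
tool_rot: [1.285, 2.865, 0.003]
contact_force: [-2.0, 2.5, 6.6]
opening: 0.0509
grip_force: 47.8
t: 28.78
tool_pos: [0.6394, 0.0065, 0.0663]
tool_rot: [2.352, 2.081, 0.005]
contact_force: [0.2, 2.7, 5.2]
opening: 0.0509
grip_force: 47.7
shift cm [-0.11 -0.03  0.03] turn [ 4.000e-03  1.000e-03 -1.693e+00] xyaw 1.448
[0.23449824 2.69126977 5.1525005 ] [ 0.48147664 -0.11375032  0.0801887 ] 0.014738942962688139
```

```bash
python3 -m handwheel '[[[0,0,0.07],[0,0,0.17]],[[0,0,0.15],[0,0,0.34]],[[0,0,0.22],[0,0,0.51]],[[0,0,0.29],[0,0,0.68]]]';python3 -m handwheel '[[[0,0,0.07],[0,0,0.17]],[[0,0,0.15],[0,0,0.34]]]';python3 -m handwheel '[[[0,0,0.07],[0,0,0.17]],[[0,0,0.15],[0,0,0.34]]]';python3 -c "
from h import *
rel([.639,0.0054,.066],np.pi);o=ctrl.get_obs();print(o['contact_force'],o['wrist_torque'],o['q'][5])"
```

```text
t: 29.28
tool_pos: [0.6394, 0.0061, 0.0634]
tool_rot: [2.912, 1.177, 0.005]
contact_force: [-1.1, 1.1, 6.7]
opening: 0.0505
grip_force: 47.9
t: 29.52
tool_pos: [0.6394, 0.006, 0.0619]
tool_rot: [3.07, 0.668, 0.005]
contact_force: [-1.0, 1.7, 8.8]
opening: 0.0507
grip_force: 48.0
t: 29.78
tool_pos: [0.6401, 0.0056, 0.0618]
tool_rot: [3.138, 0.139, 0.007]
contact_force: [-1.4, -0.2, 11.2]
opening: 0.0511
grip_force: 48.3
shift cm [-0.11  0.01 -0.42] turn [ 7.000e-03  1.000e-03 -3.053e+00] xyaw 0.088
[-1.38783221 -0.22482357 11.18865919] [0.08675438 0.20537044 0.06212283] 1.3748028438670277
```

```bash
python3 -m handwheel '[[[0,0,0.03],[0,0,0.17]],[[0,0,0.05],[0,0,0.34]],[[0,0,0.05],[0,0,0.34]]]';python3 -m handwheel '[[[0,0,-0.15],[0,0,-0.17]],[[0,0,-0.22],[0,0,-0.34]],[[0,0,-0.3],[0,0,-0.51]],[[0,0,-0.37],[0,0,-0.68]],[[0,0,-0.44],[0,0,-0.85]]]'
```

```text
t: 30.15
tool_pos: [0.641, 0.0054, 0.0618]
tool_rot: [-3.117, 0.388, -0.011]
contact_force: [1.0, 0.3, 9.6]
opening: 0.0506
grip_force: 48.2
t: 30.78
tool_pos: [0.6392, 0.0052, 0.0632]
tool_rot: [2.996, 0.942, 0.004]
contact_force: [3.2, -1.4, 0.3]
opening: 0.0504
grip_force: 47.3
```

```bash
python3 -m handwheel '[[[0,0,-0.07],[0,0,-0.17]],[[0,0,-0.15],[0,0,-0.34]],[[0,0,-0.22],[0,0,-0.51]],[[0,0,-0.29],[0,0,-0.68]],[[0,0,-0.37],[0,0,-0.85]]]';python3 -m handwheel '[[[0,0,-0.07],[0,0,-0.17]],[[0,0,-0.15],[0,0,-0.34]],[[0,0,-0.22],[0,0,-0.51]],[[0,0,-0.29],[0,0,-0.68]],[[0,0,-0.37],[0,0,-0.85]]]';python3 -m handwheel '[[[0,0,-0.07],[0,0,-0.17]],[[0,0,-0.15],[0,0,-0.34]],[[0,0,-0.22],[0,0,-0.5]],[[0,0,-0.5],[0,0,-0.5]]]'
```

```text
t: 31.4
tool_pos: [0.6389, 0.0053, 0.0667]
tool_rot: [2.34, 2.093, 0.002]
contact_force: [1.3, -0.8, 1.6]
opening: 0.0511
grip_force: 47.3
t: 32.02
tool_pos: [0.6389, 0.0052, 0.0705]
tool_rot: [1.269, 2.871, 0.0]
contact_force: [0.8, -0.8, 1.3]
opening: 0.0508
grip_force: 47.3
t: 32.52
tool_pos: [0.6382, 0.0056, 0.0746]
tool_rot: [0.531, 3.096, 0.0]
contact_force: [3.3, 0.1, -3.3]
opening: 0.0507
grip_force: 47.1
```

```bash
python3 -m handwheel '[[[0,0,-0.2],[0,0,0]],[[0,0,-0.4],[0,0,0]],[[0,0,-0.6],[0,0,0]]]';python3 -m handwheel '[[[0,0,-0.5],[0,0,0]],[[0,0,-2],[0,0,0]],[[0,0,-3.5],[0,0,0]]]';python3 -c "
from h import *
rel([.4455,-.3285,.0083],np.pi);print(ctrl.get_obs()['q'][5])"
```

```text
t: 32.9
tool_pos: [0.6376, 0.0057, 0.0809]
tool_rot: [-0.529, -3.096, 0.0]
contact_force: [-0.5, 1.1, -1.3]
opening: 0.0509
grip_force: 47.3
t: 33.28
tool_pos: [0.6383, 0.0056, 0.1175]
tool_rot: [0.528, 3.096, 0.0]
contact_force: [0.2, 0.4, -0.9]
opening: 0.0504
grip_force: 47.3
shift cm [  7.12 -37.92  10.9 ] turn [ 0.     0.001 -0.338] xyaw 2.804
-1.3406260522868518
```

```bash
python3 -m handwheel '[[[1,-6,0],[0,0,-0.17]],[[2,-12,0],[0,0,-0.34]],[[3,-18,0],[0,0,-0.34]],[[5,-24,0],[0,0,-0.34]],[[6,-30,0],[0,0,-0.34]]]';python3 -c "
from h import *
rel([.4455,-.3285,.0083],np.pi)"
```

```text
t: 33.9
tool_pos: [0.481, -0.2591, 0.1176]
tool_rot: [-0.004, 3.14, -0.002]
contact_force: [0.6, -1.1, -0.4]
opening: 0.0505
grip_force: 47.3
shift cm [ 3.59 -6.92 10.93] turn [-0.001  0.002  0.002] xyaw -3.139
```

```bash
python3 -m handwheel '[[[3.6,-5,0],[0,0,0]],[[3.6,-7.1,3],[0,0,0]],[[3.6,-7.1,7],[0,0,0]],[[3.6,-7.1,9.5],[0,0,0]],[[3.6,-7.1,10.5],[0,0,0]]]';python3 -m handwheel '[[[0,0,0.2],[0,0,0]],[[0,0,0.4],[0,0,0]],[[0,0,0.5],[0,0,0]],[[0,0,0.5],[0,0,0]]]';python3 -c "
from h import *
rel([.4455,-.3285,.0083],np.pi)"
```

```text
t: 34.52
tool_pos: [0.4456, -0.3283, 0.0103]
tool_rot: [0.003, -3.141, -0.002]
contact_force: [-0.5, -0.5, -0.2]
opening: 0.0511
grip_force: 47.3
t: 35.02
tool_pos: [0.4472, -0.3294, 0.0083]
tool_rot: [-0.004, 3.14, -0.003]
contact_force: [-1.2, 2.3, 6.2]
opening: 0.0509
grip_force: 48.0
shift cm [0.17 0.1  0.  ] turn [-0.002  0.002  0.002] xyaw -3.139
```

```bash
python3 -m handwheel '[[[0,0,-0.1],[0,0,0]],[[0,0,-0.2],[0,0,0]],[[0,0,-0.2],[0,0,0]]]' -0.5;python3 -m handwheel '[[[0,0,-2],[0,0,0]],[[0,0,-6],[0,0,0]],[[0,0,-12],[0,0,0]],[[0,4,-18],[0,0,0]],[[0,10,-20],[0,0,0]]]';python3 -m handwheel '[[[-2,6,0],[0,0,0]],[[-5,12,0],[0,0,0]],[[-5,12,0],[0,0,0]]]' -1; python3 c.py | grep -v gauge;  cp pics/wrist_3*.png pics/w6.png
```

```text
t: 35.4
tool_pos: [0.4462, -0.3287, 0.0081]
tool_rot: [-0.003, 3.141, -0.0]
contact_force: [-0.8, 0.7, 0.4]
opening: 0.0642
grip_force: 0.0
t: 36.02
tool_pos: [0.4474, -0.2375, 0.2107]
tool_rot: [0.001, 3.135, -0.008]
contact_force: [0.5, 1.0, -0.0]
opening: 0.0638
grip_force: 0.0
t: 36.4
tool_pos: [0.4967, -0.1132, 0.2063]
tool_rot: [-0.012, 3.139, -0.0]
contact_force: [-0.5, -0.4, 0.1]
opening: 0.0853
grip_force: 0.0
q6 -1.95 t 36.4 [ 0.4967 -0.1132  0.2063]
blob top [459, 304, 23, 26, 418] [470.7 317.6] [ 0.4451 -0.3361]
blob top [302, 325, 26, 27, 542] [314.9 337.9] [ 0.4037 -0.0199]
top cap 0.71 (np.int64(467), np.int64(316)) hue 106 [ 0.4487 -0.3309]
top cap 0.61 (np.int64(252), np.int64(342)) hue 66 [0.3949 0.1064]
top cap 0.56 (np.int64(356), np.int64(265)) hue 135 [ 0.5514 -0.1031]
blob wrist [401, 84, 59, 62, 2839] [429.9 114.1] [ 0.4037 -0.0195]
blob wrist [59, 136, 59, 58, 2657] [ 88.4 164.2] [ 0.4477 -0.3344]
blob wrist [88, 208, 56, 52, 2195] [115.6 234. ] [ 0.516  -0.3217]
wrist cap 0.93 (np.int64(569), np.int64(109)) hue 66 [0.3988 0.1099]
wrist cap 0.9 (np.int64(95), np.int64(162)) hue 108 [ 0.4462 -0.3339]
wrist cap 0.68 (np.int64(338), np.int64(257)) hue 170 [ 0.5437 -0.0995]
shift cm [ 2.52 12.15 20.36] turn [-0. -0.  0.] xyaw -3.141
```

View pics/w6.png

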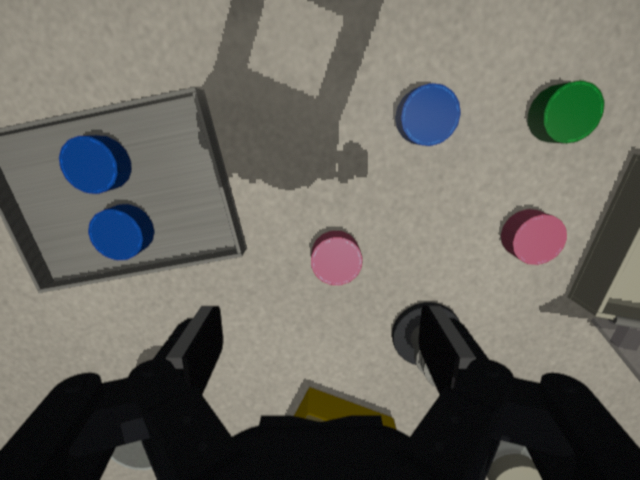

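Both faulty caps lie flat in the tray, at (95,163) and (120,232). The last blue cap is at (429,114), and I'll pick it up next.

```bash
python3 -m handwheel '[[[3,3,4],[0,0,0]],[[6,6,8],[0,0,0]],[[9.3,9.4,12],[0,0,0]],[[9.3,9.4,14],[0,0,0]],[[9.3,9.4,16.5],[0,0,0]]]';python3 -c "
from h import *
rel([.4037,-.0195,.004],np.pi)"
```

```text
t: 37.42
tool_pos: [0.4021, -0.0228, 0.0389]
tool_rot: [-0.002, 3.141, -0.0]
contact_force: [0.3, -0.3, -0.5]
opening: 0.0856
grip_force: 0.0
shift cm [-0.16  0.33  3.49] turn [-0.     0.001  0.002] xyaw -3.14
```

```bash
python3 -m handwheel '[[[-0.1,0.3,2],[0,0,0]],[[-0.1,0.3,3.5],[0,0,0]],[[-0.1,0.3,3.5],[0,0,0]],[[-0.1,0.3,3.5],[0,0,0]]]'; python3 -m handwheel '[[[0,0,0],[0,0,0]],[[0,0,0],[0,0,0]],[[0,0,0],[0,0,0]],[[0,0,0],[0,0,0]],[[0,0,0],[0,0,0]]]' 1 45; python3 -m handwheel '[[[0,0,-3],[0,0,0]],[[0,0,-7],[0,0,0]],[[0,0,-10],[0,0,0]],[[-5,0.5,-10],[0,0,0]],[[-10,1,-10],[0,0,0]]]';  python3 -c "
from h import *
rel([.639,.0054,.08],np.pi)"
```

```text
t: 37.92
tool_pos: [0.4041, -0.02, 0.0053]
tool_rot: [-0.003, 3.14, -0.0]
contact_force: [-0.5, 0.2, 0.4]
opening: 0.0854
grip_force: 0.0
t: 38.55
tool_pos: [0.4043, -0.0198, 0.0057]
tool_rot: [-0.004, 3.14, -0.001]
contact_force: [-1.9, 0.2, 5.9]
opening: 0.0506
grip_force: 47.1
t: 39.17
tool_pos: [0.5053, -0.0093, 0.1063]
tool_rot: [-0.003, 3.138, -0.001]
contact_force: [0.1, -0.3, 0.6]
opening: 0.0508
grip_force: 47.1
shift cm [-13.36   1.45   2.68] turn [-0.001  0.004  0.002] xyaw -3.14
```

```bash
python3 -m handwheel '[[[-5,0.5,0],[0,0,0]],[[-10,1,0],[0,0,0]],[[-13.4,1.45,0],[0,0,0]],[[-13.4,1.45,1.5],[0,0,0]],[[-13.4,1.45,2.4],[0,0,0]]]';  python3 -m handwheel '[[[0,0,0.1],[0,0,0]],[[0,0,0.2],[0,0,0]],[[0,0,0.3],[0,0,0]]]';python3 -m handwheel '[[[0,0,0.1],[0,0,0]],[[0,0,0.2],[0,0,0]]]';python3 -m handwheel '[[[0,0,0.1],[0,0,0]],[[0,0,0.2],[0,0,0]]]'
```

```text
t: 39.8
tool_pos: [0.6357, 0.0056, 0.0785]
tool_rot: [0.004, -3.138, -0.0]
contact_force: [-0.5, -0.0, -2.1]
opening: 0.0509
grip_force: 47.1
t: 40.17
tool_pos: [0.637, 0.0053, 0.0779]
tool_rot: [-0.003, 3.141, -0.0]
contact_force: [-1.1, -0.1, 1.4]
opening: 0.0512
grip_force: 47.2
t: 40.42
tool_pos: [0.6379, 0.0054, 0.0766]
tool_rot: [-0.003, 3.14, -0.0]
contact_force: [0.8, 0.4, 0.3]
opening: 0.0508
grip_force: 47.2
t: 40.67
tool_pos: [0.6384, 0.0053, 0.0741]
tool_rot: [-0.003, 3.139, -0.001]
contact_force: [2.8, -0.6, 0.5]
opening: 0.0512
grip_force: 47.3
```

```bash
python3 -m handwheel '[[[0,0,0.1],[0,0,0]],[[0,0,0.2],[0,0,0]]]';python3 -m handwheel '[[[0,0,0.1],[0,0,0]],[[0,0,0.2],[0,0,0]]]'
```

```text
t: 40.92
tool_pos: [0.6384, 0.0052, 0.0722]
tool_rot: [-0.003, 3.139, -0.001]
contact_force: [3.5, -0.3, 1.9]
opening: 0.0507
grip_force: 47.4
t: 41.18
tool_pos: [0.6383, 0.0053, 0.0703]
tool_rot: [-0.003, 3.139, -0.001]
contact_force: [5.8, -0.7, 4.0]
opening: 0.0511
grip_force: 47.5
```

```bash
python3 -m handwheel '[[[-0.1,0,0.05],[0,0,0]],[[-0.1,0,0.1],[0,0,0]]]';python3 -m handwheel '[[[0,0,0.1],[0,0,0]],[[0,0,0.2],[0,0,0]]]'
```

```text
t: 41.42
tool_pos: [0.6385, 0.0053, 0.0698]
tool_rot: [0.004, -3.141, 0.001]
contact_force: [0.0, -1.3, 10.0]
opening: 0.0511
grip_force: 48.0
t: 41.68
tool_pos: [0.6386, 0.0053, 0.0694]
tool_rot: [0.004, -3.141, 0.001]
contact_force: [-3.6, -1.1, 18.6]
opening: 0.0507
grip_force: 48.8
```

```bash
python3 -m handwheel '[[[0,0,-0.1],[0,0,0.17]],[[0,0,0],[0,0,0.34]],[[0,0,0.07],[0,0,0.51]],[[0,0,0.15],[0,0,0.68]],[[0,0,0.22],[0,0,0.85]]]'; python3 -m handwheel '[[[0,0,0.07],[0,0,0.17]],[[0,0,0.15],[0,0,0.34]],[[0,0,0.22],[0,0,0.51]]]';python3 -m handwheel '[[[0,0,0.07],[0,0,0.17]],[[0,0,0.15],[0,0,0.34]]]';python3 -m handwheel '[[[0,0,0.07],[0,0,0.17]],[[0,0,0.15],[0,0,0.34]]]'
```

```text
t: 42.3
tool_pos: [0.6394, 0.0067, 0.0661]
tool_rot: [1.299, 2.859, 0.005]
contact_force: [3.1, 3.0, 8.5]
opening: 0.0508
grip_force: 47.9
t: 42.68
tool_pos: [0.6394, 0.0065, 0.064]
tool_rot: [1.979, 2.439, 0.004]
contact_force: [2.0, 1.6, 7.8]
opening: 0.0508
grip_force: 47.8
t: 42.92
tool_pos: [0.6394, 0.0064, 0.0625]
tool_rot: [2.363, 2.07, 0.004]
contact_force: [3.1, 1.9, 8.2]
opening: 0.0511
grip_force: 47.9
t: 43.18
tool_pos: [0.6394, 0.0063, 0.0611]
tool_rot: [-2.679, -1.64, -0.004]
contact_force: [2.3, 2.4, 8.9]
opening: 0.051
grip_force: 47.9
```

```bash
python3 -m handwheel '[[[0,0,0.07],[0,0,0.17]],[[0,0,0.15],[0,0,0.34]],[[0,0,0.22],[0,0,0.51]]]';python3 -m handwheel '[[[0,0,0.07],[0,0,0.17]],[[0,0,0.11],[0,0,0.34]],[[0,0,0.11],[0,0,0.34]]]';python3 -m handwheel '[[[0,0,0],[0,0,0.17]],[[0,0,0],[0,0,0.17]],[[0,0,0],[0,0,0.17]]]'
```

```text
t: 43.55
tool_pos: [0.6394, 0.0063, 0.0589]
tool_rot: [-3.006, -0.911, -0.004]
contact_force: [2.9, 2.1, 9.8]
opening: 0.0512
grip_force: 48.1
t: 43.92
tool_pos: [0.6395, 0.0058, 0.0587]
tool_rot: [-3.116, -0.396, -0.003]
contact_force: [-0.3, 1.5, 14.3]
opening: 0.0508
grip_force: 48.4
t: 44.3
tool_pos: [0.6395, 0.0057, 0.0588]
tool_rot: [-3.139, -0.131, -0.003]
contact_force: [0.1, 0.2, 12.7]
opening: 0.0508
grip_force: 48.4
```

Cap 3 is fully home at 0.0587, so it is sound. I'll unscrew it.

```bash
python3 -m handwheel '[[[0,0,-0.15],[0,0,-0.17]],[[0,0,-0.22],[0,0,-0.34]],[[0,0,-0.3],[0,0,-0.51]],[[0,0,-0.37],[0,0,-0.68]],[[0,0,-0.44],[0,0,-0.85]]]';python3 -m handwheel '[[[0,0,-0.07],[0,0,-0.17]],[[0,0,-0.15],[0,0,-0.34]],[[0,0,-0.22],[0,0,-0.51]],[[0,0,-0.29],[0,0,-0.68]],[[0,0,-0.37],[0,0,-0.85]]]';python3 -m handwheel '[[[0,0,-0.07],[0,0,-0.17]],[[0,0,-0.15],[0,0,-0.34]],[[0,0,-0.22],[0,0,-0.51]],[[0,0,-0.29],[0,0,-0.68]],[[0,0,-0.37],[0,0,-0.85]]]';python3 -m handwheel '[[[0,0,-0.07],[0,0,-0.17]],[[0,0,-0.15],[0,0,-0.34]],[[0,0,-0.3],[0,0,-0.34]],[[0,0,-0.45],[0,0,-0.34]]]'
```

```text
t: 44.92
tool_pos: [0.6388, 0.0047, 0.0605]
tool_rot: [2.8, 1.421, 0.0]
contact_force: [4.9, -4.0, 2.7]
opening: 0.0507
grip_force: 47.5
t: 45.55
tool_pos: [0.6389, 0.0052, 0.0643]
tool_rot: [1.966, 2.449, 0.001]
contact_force: [5.1, -0.6, 2.0]
opening: 0.051
grip_force: 47.5
t: 46.18
tool_pos: [0.6386, 0.005, 0.0678]
tool_rot: [0.781, 3.042, -0.001]
contact_force: [4.1, -2.8, 3.5]
opening: 0.0503
grip_force: 47.5
t: 46.68
tool_pos: [0.6385, 0.0052, 0.0704]
tool_rot: [0.265, 3.129, -0.0]
contact_force: [10.2, -1.5, -7.8]
opening: 0.0509
grip_force: 48.0
```

```bash
python3 -m handwheel '[[[-0.05,0,0.1],[0,0,-0.17]],[[-0.05,0,0.05],[0,0,-0.34]],[[-0.05,0,0],[0,0,-0.4]]]';python3 -m handwheel '[[[0,0,-0.1],[0,0,0]],[[0,0,-0.2],[0,0,0]]]';python3 -c "
from h import *
print(ctrl.get_obs()['q'][5])"
```

```text
t: 47.05
tool_pos: [0.6385, 0.0047, 0.0714]
tool_rot: [0.366, -3.119, 0.002]
contact_force: [4.6, -4.2, 0.1]
opening: 0.0507
grip_force: 48.7
t: 47.3
tool_pos: [0.6384, 0.0049, 0.0722]
tool_rot: [0.362, -3.12, 0.001]
contact_force: [8.9, -2.4, -7.0]
opening: 0.0508
grip_force: 48.2
-1.9098672962298924
```

```bash
python3 -m handwheel '[[[-0.1,-0.05,0],[0,0,0]],[[-0.15,-0.05,0],[0,0,0]]]';python3 -m handwheel '[[[0,0,-0.1],[0,0,0]],[[0,0,-0.2],[0,0,0]]]';python3 -m handwheel '[[[0,0,-0.1],[0,0,0]],[[0,0,-0.2],[0,0,0]]]'
```

```text
t: 47.55
tool_pos: [0.6387, 0.0052, 0.0724]
tool_rot: [0.362, -3.116, -0.001]
contact_force: [1.7, -0.7, -0.1]
opening: 0.0511
grip_force: 48.6
t: 47.8
tool_pos: [0.6394, 0.0056, 0.0756]
tool_rot: [0.364, -3.118, -0.002]
contact_force: [0.5, -0.0, -0.9]
opening: 0.0509
grip_force: 48.7
t: 48.05
tool_pos: [0.6403, 0.0054, 0.0783]
tool_rot: [0.364, -3.12, -0.0]
contact_force: [0.5, 0.2, -0.3]
opening: 0.0509
grip_force: 48.7
```

```bash
python3 -m handwheel '[[[0,0,-1],[0,0,0]],[[0,0,-3.5],[0,0,0]],[[0,0,-6],[0,0,0]]]';python3 -c "
from h import *
rel([.538,.293,.0107],-2.95)"
```

```text
t: 48.42
tool_pos: [0.6404, 0.0053, 0.1394]
tool_rot: [-0.364, 3.12, 0.0]
contact_force: [-0.5, -0.2, -0.3]
opening: 0.0508
grip_force: 48.7
shift cm [ 3.35 30.36 12.88] turn [0.    0.    0.041] xyaw -2.909
```

```bash
python3 -m handwheel '[[[0.5,6,0],[0,0,0]],[[1,12,0],[0,0,0]],[[2,18,0],[0,0,0]],[[3,24,0],[0,0,0]],[[3.35,29,0],[0,0,0]]]';python3 -c "
from h import *
rel([.538,.293,.0107],-2.909)"
```

```text
t: 49.05
tool_pos: [0.5401, 0.2818, 0.1393]
tool_rot: [-0.365, 3.119, 0.001]
contact_force: [0.8, 0.3, -0.4]
opening: 0.0505
grip_force: 48.7
shift cm [-0.04  1.13 12.86] turn [0.    0.001 0.   ] xyaw -2.909
```

```bash
python3 -m handwheel '[[[0,0.7,4],[0,0,0]],[[0,0.7,8],[0,0,0]],[[0,0.7,11],[0,0,0]],[[0,0.7,12.4],[0,0,0]],[[0,0.7,12.6],[0,0,0]]]';python3 -m handwheel '[[[0,0,0.2],[0,0,0]],[[0,0,0.4],[0,0,0]],[[0,0,0.5],[0,0,0]],[[0,0,0.5],[0,0,0]]]'
```

```text
t: 49.68
tool_pos: [0.5394, 0.2864, 0.012]
tool_rot: [0.364, -3.12, 0.0]
contact_force: [0.6, -0.1, 0.4]
opening: 0.0508
grip_force: 48.7
t: 50.18
tool_pos: [0.5409, 0.287, 0.0108]
tool_rot: [-0.364, 3.118, 0.001]
contact_force: [-4.8, -2.5, 11.3]
opening: 0.0508
grip_force: 49.8
```

```bash
python3 -m handwheel '[[[0,0,-0.1],[0,0,0]],[[0,0,-0.2],[0,0,0]],[[0,0,-0.2],[0,0,0]]]' -0.5;python3 -m handwheel '[[[0,0,-3],[0,0,0]],[[0,0,-8],[0,0,0]],[[0,0,-14],[0,0,0]],[[0,0,-20],[0,0,0]],[[0,0,-26],[0,0,0]]]';python3 -m handwheel '[[[0,0,-2],[0,0,0.18]],[[0,0,-3],[0,0,0.36]],[[0,0,-3],[0,0,0.54]],[[0,0,-3],[0,0,0.72]],[[0,0,-3],[0,0,0.9]]]' 0.1;python3 -m handwheel '[[[0,0,0],[0,0,0.18]],[[0,0,0],[0,0,0.36]],[[0,0,0],[0,0,0.54]],[[0,0,0],[0,0,0.72]],[[0,0,0],[0,0,0.9]]]';python3 -m handwheel '[[[0,0,0],[0,0,0.18]],[[0,0,0],[0,0,0.21]],[[0,0,0],[0,0,0.21]]]';python3 -c "
from h import *
rel([.6765,.2704,.214],1.364)
im=ctrl.get_image('top');cv2.imwrite('pics/t7.png',im)
for cam in ('scene','top','wrist'):
  ctrl.get_image(cam)
  for d in ctrl.landmark_of(cam,'lid_handle')[:1]: print(cam,d,ray(cam,d['position'],.233))"
```

```text
t: 50.55
tool_pos: [0.5396, 0.2866, 0.0093]
tool_rot: [-0.364, 3.12, 0.0]
contact_force: [0.7, 0.8, -0.4]
opening: 0.0639
grip_force: 0.0
t: 51.18
tool_pos: [0.5391, 0.2864, 0.2709]
tool_rot: [0.364, -3.12, 0.0]
contact_force: [0.1, 0.5, -0.4]
opening: 0.0636
grip_force: 0.0
t: 51.8
tool_pos: [0.5394, 0.2865, 0.2988]
tool_rot: [-1.038, -2.965, 0.001]
contact_force: [-0.6, -0.2, -0.3]
opening: 0.0382
grip_force: 0.0
t: 52.42
tool_pos: [0.5394, 0.2865, 0.2987]
tool_rot: [-2.225, -2.218, 0.001]
contact_force: [-0.5, -0.0, 0.1]
opening: 0.0387
grip_force: 0.0
t: 52.8
tool_pos: [0.5395, 0.2865, 0.299]
tool_rot: [-2.437, -1.983, 0.0]
contact_force: [-0.9, 0.4, -1.0]
opening: 0.0384
grip_force: 0.0
shift cm [ 1.21 13.75  8.49] turn [-0.     0.     0.002] xyaw 1.366
scene {'position': [495.5, 265.6], 'score': 0.79} [0.67523953 0.26962535 0.233     ]
top {'position': [146.2, 179.4], 'score': 0.87} [0.67171156 0.26477278 0.233     ]
wrist {'position': [534.7, 243.3], 'score': 0.74} [0.67754141 0.26774361 0.233     ]
```

View pics/t7.png

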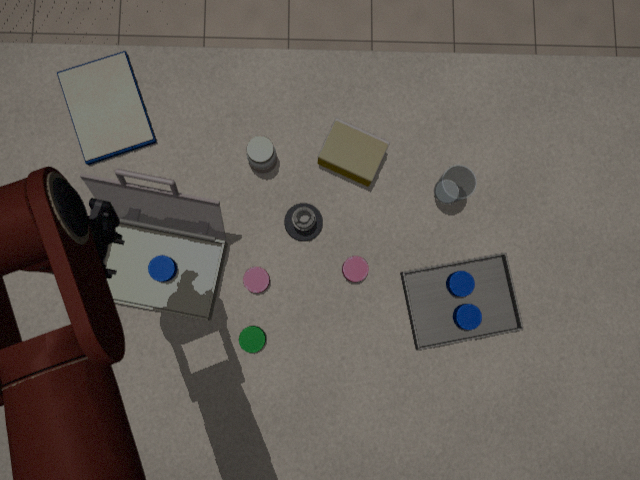

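The top view shows the sound cap flat in the box at (162,268), both faulty caps in the tray, and the lid open with its handle at (147,181). Now I'll shut the lid.

```bash
python3 -m handwheel '[[[0.4,5,0],[0,0,0]],[[0.8,10,0],[0,0,0]],[[1.2,13.7,0],[0,0,0]],[[1.2,13.7,3],[0,0,0]],[[1.2,13.7,6],[0,0,0]]]';python3 -m handwheel '[[[0,0,1],[0,0,0]],[[0,0,2.4],[0,0,0]],[[0,0,2.4],[0,0,0]]]';python3 -m handwheel '[[[0,0,0],[0,0,0]],[[0,0,0],[0,0,0]],[[0,0,0],[0,0,0]],[[0,0,0],[0,0,0]],[[0,0,0],[0,0,0]]]' 1 40; python3 -c "
from h import *
rel([.6765,.2704,.214],1.364)
a=np.linspace(1.85,0,31)+.0225
P=np.c_[-20*np.cos(a),-20*np.sin(a)]
for k in range(0,30,5): print((P[k+1:k+6]-P[k]).round(1).tolist())"
```

```text
t: 53.78
tool_pos: [0.6769, 0.2699, 0.2385]
tool_rot: [2.439, 1.98, 0.001]
contact_force: [0.4, 0.2, -0.7]
opening: 0.0382
grip_force: 0.0
t: 54.15
tool_pos: [0.6757, 0.2701, 0.2146]
tool_rot: [-2.439, -1.98, 0.002]
contact_force: [-0.4, 0.5, 0.2]
opening: 0.0382
grip_force: 0.0
t: 54.78
tool_pos: [0.6768, 0.2703, 0.2169]
tool_rot: [2.438, 1.979, 0.004]
contact_force: [0.2, -0.1, 5.6]
opening: 0.0087
grip_force: 39.3
shift cm [ 0.01 -0.03  0.29] turn [ 0.002 -0.001 -0.   ] xyaw 1.364
[[-1.2, -0.3], [-2.4, -0.6], [-3.6, -0.8], [-4.8, -0.9], [-6.1, -0.9]]
[[-1.2, 0.0], [-2.5, 0.2], [-3.7, 0.4], [-4.9, 0.6], [-6.1, 1.0]]
[[-1.2, 0.4], [-2.3, 0.9], [-3.4, 1.5], [-4.5, 2.1], [-5.5, 2.8]]
[[-1.0, 0.8], [-1.9, 1.6], [-2.8, 2.4], [-3.6, 3.3], [-4.4, 4.3]]
[[-0.7, 1.0], [-1.3, 2.1], [-1.9, 3.2], [-2.4, 4.3], [-2.9, 5.4]]
[[-0.4, 1.2], [-0.7, 2.4], [-0.9, 3.6], [-1.0, 4.8], [-1.1, 6.0]]
```

```bash
python3 -m handwheel '[[[0,-1.2,-0.4],[0,0,0]],[[0,-2.4,-0.7],[0,0,0]],[[0,-3.6,-0.9],[0,0,0]],[[-0.1,-4.8,-1.1],[0,0,0]],[[-0.1,-6.1,-1.1],[0,0,0]]]';python3 -m handwheel '[[[0,-1.2,0],[0,0,0]],[[0,-2.5,0.2],[0,0,0]],[[0,-3.7,0.4],[0,0,0]],[[-0.1,-4.9,0.6],[0,0,0]],[[-0.1,-6.1,1],[0,0,0]]]';python3 -m handwheel '[[[0,-1.2,0.4],[0,0,0]],[[0,-2.3,0.9],[0,0,0]],[[0,-3.4,1.5],[0,0,0]],[[-0.1,-4.5,2.1],[0,0,0]],[[-0.1,-5.5,2.8],[0,0,0]]]'
```

```text
t: 55.4
tool_pos: [0.6151, 0.282, 0.2262]
tool_rot: [-2.439, -1.98, -0.0]
contact_force: [3.1, 0.1, 3.5]
opening: 0.0082
grip_force: 40.6
t: 56.02
tool_pos: [0.5552, 0.2935, 0.2157]
tool_rot: [-2.439, -1.98, 0.001]
contact_force: [2.1, -1.4, 2.5]
opening: 0.0082
grip_force: 40.4
t: 56.65
tool_pos: [0.5014, 0.3038, 0.1877]
tool_rot: [-2.439, -1.98, 0.0]
contact_force: [2.3, -1.0, 1.4]
opening: 0.0084
grip_force: 39.6
```

```bash
python3 -m handwheel '[[[0,-1,0.8],[0,0,0]],[[0,-1.9,1.6],[0,0,0]],[[0,-2.8,2.4],[0,0,0]],[[-0.1,-3.6,3.3],[0,0,0]],[[-0.1,-4.4,4.3],[0,0,0]]]';python3 -m handwheel '[[[0,-0.7,1],[0,0,0]],[[0,-1.3,2.1],[0,0,0]],[[0,-1.9,3.2],[0,0,0]],[[-0.1,-2.4,4.3],[0,0,0]],[[-0.1,-2.9,5.4],[0,0,0]]]';python3 -m handwheel '[[[0,-0.3,0.8],[0,0,0]],[[0,-0.5,1.6],[0,0,0]],[[0,-0.7,2.4],[0,0,0]],[[0,-0.8,3.2],[0,0,0]],[[0,-0.9,4],[0,0,0]]]'
```

```text
t: 57.28
tool_pos: [0.459, 0.3119, 0.1446]
tool_rot: [2.439, 1.98, 0.003]
contact_force: [6.5, 0.4, -2.5]
opening: 0.0085
grip_force: 38.9
t: 57.9
tool_pos: [0.4317, 0.3171, 0.0912]
tool_rot: [2.438, 1.979, 0.007]
contact_force: [10.3, 0.3, -1.6]
opening: 0.0085
grip_force: 38.9
t: 58.52
tool_pos: [0.4233, 0.3188, 0.0518]
tool_rot: [2.437, 1.979, 0.006]
contact_force: [7.1, -1.1, -0.2]
opening: 0.0086
grip_force: 39.0
```

```bash
python3 -m handwheel '[[[0,0,0.6],[0,0,0]],[[0,0,1.2],[0,0,0]],[[0,0,1.7],[0,0,0]],[[0,0,2.1],[0,0,0]],[[0,0,2.3],[0,0,0]]]';python3 -m handwheel '[[[0,0,0.1],[0,0,0]],[[0,0,0.2],[0,0,0]],[[0,0,0.3],[0,0,0]],[[0,0,0.3],[0,0,0]]]'
```

```text
t: 59.15
tool_pos: [0.4224, 0.3193, 0.0343]
tool_rot: [-2.438, -1.98, 0.004]
contact_force: [-14.7, -12.3, 45.6]
opening: 0.0085
grip_force: 43.9
t: 59.65
tool_pos: [0.4224, 0.3193, 0.0341]
tool_rot: [-2.438, -1.981, 0.006]
contact_force: [-19.6, -15.4, 55.4]
opening: 0.0084
grip_force: 44.8
```

```bash
python3 -m handwheel '[[[0,0,-0.3],[0,0,0]],[[0,0,-0.7],[0,0,0]]]';python3 -m handwheel '[[[0,0,0],[0,0,0]],[[0,0,0],[0,0,0]],[[0,0,0],[0,0,0]]]' 0.2;python3 -m handwheel '[[[0,0,-2],[0,0,0]],[[0,0,-5],[0,0,0]],[[0,0,-10],[0,0,0]],[[0,-4,-14],[0,0,0]],[[0,-9,-16],[0,0,0]]]';python3 -c "
from h import *
for cam in ('scene','top','wrist'):
  im=ctrl.get_image(cam);cv2.imwrite(f'pics/{cam}8.png',im)
  for d in ctrl.landmark_of(cam,'lid_handle')[:1]: print(cam,d,ray(cam,d['position'],.045))
a=cv2.imread('pics/scene8.png')[180:340,380:580];b=cv2.imread('pics/scene0.png')[180:340,380:580]
cv2.imwrite('pics/cmp.png',cv2.hconcat([cv2.resize(b,(400,320)),cv2.resize(a,(400,320))]))"
```

```text
t: 59.9
tool_pos: [0.4222, 0.3191, 0.0351]
tool_rot: [2.439, 1.98, 0.002]
contact_force: [4.5, -0.5, 0.5]
opening: 0.008
grip_force: 39.3
t: 60.28
tool_pos: [0.4202, 0.318, 0.0308]
tool_rot: [-2.438, -1.979, 0.005]
contact_force: [0.5, -0.4, 0.1]
opening: 0.0345
grip_force: 0.0
t: 60.9
tool_pos: [0.3335, 0.3376, 0.1946]
tool_rot: [-2.441, -1.977, -0.004]
contact_force: [-1.0, 1.0, -0.1]
opening: 0.034
grip_force: 0.0
scene {'position': [490.6, 205.7], 'score': 0.6} [0.42336764 0.31320282 0.045     ]
top {'position': [139.1, 330.4], 'score': 0.93} [0.41869618 0.32078787 0.045     ]
wrist {'position': [422.3, 224.9], 'score': 0.71} [0.42097123 0.31796133 0.045     ]
```

View pics/cmp.png

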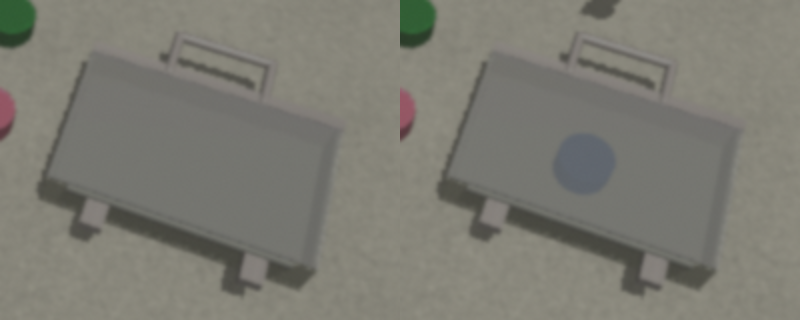

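The handle and rim look the same as at the start, and the cap shows through the clear lid. I'll measure the handle shift before handing in.

```bash
python3 -c "
from h import *
g=lambda n:cv2.cvtColor(cv2.imread(n),cv2.COLOR_BGR2GRAY)
for c,(r0,r1,k0,k1) in(('scene',(192,232,460,520)),('top',(295,338,112,178))):
  A=g(f'pics/{c}0.png');B=g(f'pics/{c}8.png')
  m=cv2.matchTemplate(B[r0-8:r1+8,k0-8:k1+8],A[r0:r1,k0:k1],cv2.TM_CCOEFF_NORMED);_,s,_,l=cv2.minMaxLoc(m);print(c,s,l[0]-8,l[1]-8)
print(proj('scene',[.419,.318,.053])-proj('scene',[.419,.318,.045]))"
python3 c.py | grep blob
```

```text
scene 0.9982037544250488 0 0
top 0.9889688491821289 0 0
[ 1.22749134 -2.45508024]
blob top [451, 279, 31, 52, 1048] [466.2 304.4] [ 0.4716 -0.3276]
```

```bash
python3 -c "
from station import ctrl
print(ctrl.finish_job())"
```

```text
the job is handed in; nothing more can be done
None
```

I tested all three caps on the gauge and handed the job in: the first two stopped short and lie flat in the tray, the third turned fully home and lies flat in the box, and the lid is shut; the verdict was not shown to me.

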